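# Make up the drinks-finishing caddy for the coffee counter

### The arm

A 6-joint arm with a two-finger parallel gripper is mounted at the origin on a cart in front of the work surface, level with it; the furniture and walls round the work are solid. World frame = base frame: x ahead of the robot, y to its left, z up, the work surface at z = 0. Lengths are in m, angles in rad, forces in N, time in s.
With the tool pointing down it reaches from about 0.25 to 0.725 m from the base axis. Payload 9.7 kg.
Tool frame: the origin (TCP) lies at the very end of the fingers, on their centre line; the grasp point (between the pads) lies 19 mm behind it; z points along the fingers, y is the line along which they close (so a half turn about z gives the same grasp; the last joint's range is limited). The gripper opens to 85 mm and grips with 20 to 120 N. Pads are 22 mm wide; open, the fingers measure 114 mm over their backs; the gripper's body (76 mm by 85 mm) begins 54 mm behind the grasp point. The pads swing forward as they close: fully open they stand 13 mm farther back than shut.
Start: joints at [-1.231, 0.087, 0.176, 1.66, 0, 1.571], TCP at [0.183, -0.519, 0.231] pointing down, gripper open.
Joint ranges: [-3.13, 3.13], [-0.85, 1.81], [-1.15, 1.24], [-2.2, 2.28], [-1.44, 1.52], [-3.14, 3.14]. Speed limits (rad/s): [2.22, 2.22, 2.57, 3.14, 3.14, 3.14].

### API

Orientations are given as a rotation vector (axis times angle).
In Python, from bench import ctrl gives the robot as it stands.
- The arm moves only by the shell command python3 -m crank 'ROWS' [FORCE]. ROWS is a JSON object whose one key "rows" holds a list of rows, each an object with "hand": the finger opening in mm, from 0 to 85.4; "dp": the shift along the tool's x, y, z in units of 50 mm (1.0 is 50 mm), a list of three; "twist": the turn, a rotation vector about the tool's x, y, z in units of 8 degrees (1.0 is 8 degrees), a list of three. A call has exactly 10 rows; each row is the pose to reach, as a shift and turn from the pose commanded when the call began, along the tool's axes at that moment; what a row does not reach only later rows make up. A row lasts 1/8 s, in which the tool goes at most 62.5 mm and 10.7 degrees, less where a joint would pass 70% of its speed; a pose out of reach is approached as far as the arm can. A call with a gripper value outside its range is refused whole. The fingers move at their own pace and stop on an object; FORCE is the grip in N (left out, the last holds). Time passes only in rows, so rows that repeat a pose let the fingers close, or fill a call up. It gives the time, the measured TCP pose, the force, the opening and the grip force at its end, in the units of the state.
- ctrl.observe(): the state, without advancing time (a new reading comes with each control period).
- ctrl.capture(name): name is "scene" or "side" or "wrist"; returns (picture, depth): 420x560x3 uint8, red, green, blue; 420x560 float32, m along the optical axis (not along the pixel's ray), 0 where there is no reading.
- ctrl.calibration(name): a dict with "fx", "fy", "cx", "cy" (pixels), "k1" (the pictures are not rectified: a ray, as slopes to the right and down, at radius r is drawn at 1 + k1 r^2 times it, then the intrinsics apply), "R" (3x3) and "t" (3): a world point X has camera coordinates R X + t. Camera axes: x right, y down, z forward; pixel columns grow to the right and rows downward; lengths in m; the calibration is good to about 2 mm. A picture is of the moment at which its call begins: read the wrist's pose just before it. calibration takes no time and is no camera call; for the wrist camera it gives the pose at the moment of the call.
- ctrl.hand_in(): hands the job in; it is judged then, once.
Trained networks look in the newest picture that a camera, given by its name, has taken for a name from the list of things; names that differ only in an ending like _2 or _b are one class to them, and where a whole thing is asked for, a point or a joint stands for the part that bears it (a point fixed in the world has none). Each returns a list of dicts, best first, with "score" (0 to 1); they miss things now and then, are a little off and sometimes report something else, mostly with a low value. They report only what shows in the picture. A call takes as long as a camera call. They do not tell look-alikes from the thing itself.
- ctrl.recognise(camera, label): "at" ([row, column] in pixels, amid what is visible of it).
The state is a dict: "clock": time; "joints": joint angles; "qd": joint speeds; "effort": joint torques, N m; "position": TCP position; "eef_rot": TCP orientation; "wrist_force": force on the tool from outside, world axes, zero at the start; "moment": the same for the moment, N m; "finger_gap": finger opening in m; "grip_force": force on a finger pad.
Only numpy, scipy, OpenCV 4.12 (cv2) and the standard library are available. Lean on these libraries where they do the work, as an engineer would, in place of code of your own. Each camera call takes 0.05 s, during which the arm holds its last target. There are 200 camera calls.

### The job

Make up the coffee counter's finishing caddy, the oak tray with three cups and a black pen rest: stand the red-lidded shaker in the red cup, the grey-lidded shaker in the white cup and the brown sauce bottle in the dark steel cup, and lay the black-capped marker along the pen rest. Every jar and bottle must end upright on the bottom of its cup; set things down, do not drop them. Leave the wooden pepper mill and the blue-ended biro, which belong to the kitchen and the till, where they are.

Things in the scene. Friction and masses are not known exactly. Their poses are not given: they have to be found in the camera images.
- cinnamon: Cinnamon shaker: clear spice jar with a red round screw lid, 97 mm tall, 0.11 kg; the lid, 45 mm across, is its top 20 mm, the body below is square with rounded corners, 47 mm (54 mm over the corners). Stands on the open worktop at the left (not the spare at the very back under the shelf). Origin: centre of its underside, z up.
- cocoa_shaker: Cocoa shaker: clear spice jar with a pale grey round lid, 109 mm tall, 0.11 kg; the lid, 44 mm across, is its top 20 mm, the body below is square with rounded corners, 44 mm (52 mm over the corners). Stands on the open worktop at the left (not the spare at the very back under the shelf). Origin: centre of its underside, z up.
- choc_sauce: Chocolate sauce squeeze bottle: dark brown, round, with a red nozzle; 59 mm across, 192 mm tall, about 0.5 kg. The body is straight to 110 mm height and narrows to 22 mm at 150 mm; above sit a cap 27 mm across, from 150 to 174 mm, and a thin nozzle. Stands on the worktop at the left. Origin: centre of its underside, z up.
- marker: White marker pen with a black cap lying on the worktop near its front edge, 135 mm long, 17 mm wide, 16 mm high. Origin: middle of its underside; its own y axis runs along the pen.
- pepper_mill: Wooden pepper mill, 58 mm across, 170 mm tall, standing among the shakers. Not for the caddy: leave it. Origin: centre of its underside, z up. (A shelf hangs over the back of the worktop: its front edge is 700 mm ahead of the robot's axis, 255 to 305 mm above the worktop.)
- biro: White biro with blue ends lying near the marker, 145 mm long, 11 mm wide, 9 mm high. Not for the caddy: leave it. Origin: middle of its underside; its own y axis runs along the pen.
- cup_red: Red cup fixed on the caddy. Its origin is the centre of its underside, which stands 12 mm above the worktop on the caddy's oak tray; z up. The inner floor is 4 mm above the origin, the rim 55 mm above it; inside 70 mm across at the floor and 74 mm at the rim, outside 80 mm across at the rim.
- cup_white: White cup fixed on the caddy. Its origin is the centre of its underside, which stands 12 mm above the worktop on the caddy's oak tray; z up. The inner floor is 4 mm above the origin, the rim 55 mm above it; inside 70 mm across at the floor and 74 mm at the rim, outside 80 mm across at the rim.
- cup_steel: Dark-grey steel cup fixed on the caddy. Its origin is the centre of its underside, which stands 12 mm above the worktop on the caddy's oak tray; z up. The inner floor is 4 mm above the origin, the rim 55 mm above it; inside 78 mm across at the floor and 82 mm at the rim, outside 88 mm across at the rim. The three cups stand in a row, centres 95 mm apart, in any order.
- pen_rest: Long black trough fixed on the caddy's tray (oak, 180 x 300 mm, fixed, lip 20 mm high) in front of the cups; outside 42 x 168 x 12 mm, inside 36 x 162 mm, floor 3 mm above the origin. Origin: centre of its underside, 12 mm above the worktop; y runs along it and along the row of cups, x points to that row, 85 mm off. The marker may lie either way round.
There are look-alikes about, which are no part of the job. What is shaped like the cinnamon but purple is not meant.

How it is judged:
By the outcome, as a careful person would: the job done as asked, in the order asked, and still so for the second after the job is handed in, with the robot touching nothing.
It also fails if it takes over 133 s, if anything falls off the work surface, if the arm or the gripper's body presses on something with over 40 N, if the wrist force passes 120 N, or if a joint passes its speed limit or range.

## Working session

There is one attempt and no reset: what is moved stays moved. The work goes in short steps, Python scripts to look and compute and a shell command to move; the robot and the scene stay as the last step left them, time stands still between calls to the robot, and variables do not carry over. Pictures are saved under pics/ and viewed, at most 14 in all, crops included, and the job is handed in when it is done.

```bash
ls; mkdir -p pics; cat > h.py <<'E'
import numpy as np, cv2
from scipy.spatial.transform import Rotation as Ro
from bench import ctrl
def ray(c,row,col):
    x=np.array([(col-c["cx"])/c["fx"],(row-c["cy"])/c["fy"]]);u=x.copy()
    for _ in range(20): u=x/(1+c["k1"]*(u@u))
    return np.array([u[0],u[1],1.0])
def world(c,row,col,d): return np.array(c["R"]).T@(ray(c,row,col)*d-np.array(c["t"]))
def atz(c,row,col,z):
    R=np.array(c["R"]);o=-R.T@np.array(c["t"]);v=R.T@ray(c,row,col);return o+v*(z-o[2])/v[2]
def cloud(c,dep):
    h,w=dep.shape;r,q=np.mgrid[:h,:w]
    K=np.array([[c["fx"],0,c["cx"]],[0,c["fy"],c["cy"]],[0,0,1.]])
    p=np.stack([q,r],-1).reshape(-1,1,2).astype(float)
    u=cv2.undistortPoints(p,K,np.array([c["k1"],0,0,0.])).reshape(-1,2)
    X=np.c_[u,np.ones(len(u))]*dep.reshape(-1,1)
    return ((X-np.array(c["t"]))@np.array(c["R"])).reshape(h,w,3)
def shot(name,f=None):
    c=ctrl.calibration(name);im,d=ctrl.capture(name)
    if f: cv2.imwrite("pics/"+f,im[:,:,::-1])
    return c,im,d
def togo(target,yaw=None):
    s=ctrl.observe();R=Ro.from_rotvec(s["eef_rot"])
    return (R.inv().apply(np.array(target)-s["position"])/0.05).round(2)
E
python3 - <<'E'
from h import *
s=ctrl.observe();print({k:np.round(v,3) for k,v in s.items()});print(Ro.from_rotvec(s["eef_rot"]).as_matrix().round(3))
for n in("scene","side"):
    c,im,d=shot(n,n+".png");np.savez(n+".npz",im=im,d=d)
    print(n,np.round(-np.array(c["R"]).T@c["t"],3),c["fx"],c["k1"])
    for l in["cinnamon","cocoa_shaker","choc_sauce","marker","pepper_mill","biro","cup_red","cup_white","cup_steel","pen_rest"]:
        o=[]
        for r in ctrl.recognise(n,l)[:4]:
            a=r["at"];i,j=int(round(a[0])),int(round(a[1]));o.append((i,j,round(r["score"],2),world(c,a[0],a[1],d[i,j]).round(3).tolist()))
        print(l,o)
E
```

```text
pics
{'clock': np.float64(0.0), 'joints': array([-1.231,  0.087,  0.175,  1.66 , -0.   ,  1.571]), 'qd': array([-0.   , -0.   , -0.001,  0.001, -0.001,  0.001]), 'effort': array([ 1.0000e-03, -5.2039e+01,  4.6480e+01,  1.6000e-02,  0.0000e+00,
        0.0000e+00]), 'position': array([ 0.183, -0.518,  0.231]), 'eef_rot': array([-3.095, -0.531,  0.   ]), 'wrist_force': array([-0.158,  0.855,  0.701]), 'moment': array([ 0.066, -0.015, -0.017]), 'grip_force': np.float64(0.0), 'finger_gap': np.float64(0.085)}
[[ 0.943  0.333 -0.   ]
 [ 0.333 -0.943  0.001]
 [-0.    -0.001 -1.   ]]
scene [-0.251  0.449  0.525] 409.77375619926704 -0.0928746816987061
cinnamon [(194, 217, 0.96, [0.618, 0.165, 0.069]), (207, 251, 0.92, [0.535, 0.109, 0.06])]
cocoa_shaker [(256, 111, 0.85, [0.461, 0.438, 0.064])]
choc_sauce [(210, 200, 0.91, [0.522, 0.236, 0.088]), (274, 202, 0.47, [0.402, 0.277, 0.01])]
marker [(253, 270, 0.74, [0.401, 0.124, 0.014])]
pepper_mill [(218, 160, 0.79, [0.53, 0.323, 0.084])]
biro [(256, 110, 0.65, [0.46, 0.44, 0.064]), (273, 200, 0.46, [0.41, 0.278, 0.006])]
cup_red [(208, 328, 0.6, [0.466, -0.065, 0.05]), (191, 356, 0.17, [0.539, -0.205, 0.033])]
cup_white [(193, 357, 0.57, [0.481, -0.161, 0.063])]
cup_steel [(176, 372, 0.58, [0.575, -0.288, 0.048])]
pen_rest []
side [ 0.493 -1.148  0.676] 462.560997607646 0.01170583855584714
cinnamon [(206, 292, 0.82, [0.559, 0.073, 0.063]), (197, 320, 0.69, [0.647, 0.136, 0.062])]
cocoa_shaker [(160, 266, 0.79, [0.476, 0.417, 0.07])]
choc_sauce [(171, 289, 0.78, [0.551, 0.201, 0.12])]
marker [(212, 247, 0.52, [0.423, 0.118, 0.015])]
pepper_mill [(254, 278, 0.59, [0.515, -0.143, 0.033])]
biro [(190, 263, 0.57, [0.468, 0.316, 0.001])]
cup_red [(236, 266, 0.74, [0.483, -0.053, 0.033])]
cup_white [(255, 275, 0.94, [0.508, -0.149, 0.032])]
cup_steel [(281, 291, 0.83, [0.546, -0.241, 0.017])]
pen_rest [(161, 268, 0.7, [0.486, 0.422, 0.067])]
```

View pics/scene.png

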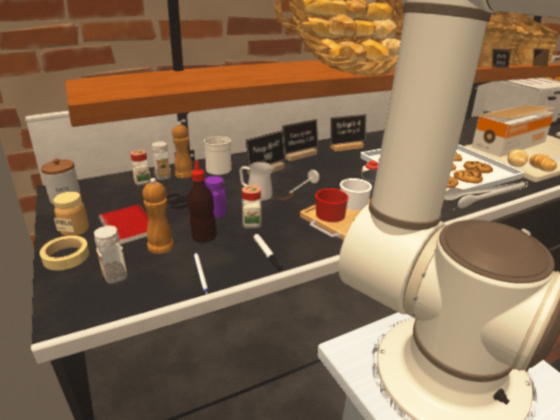

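View pics/side.png

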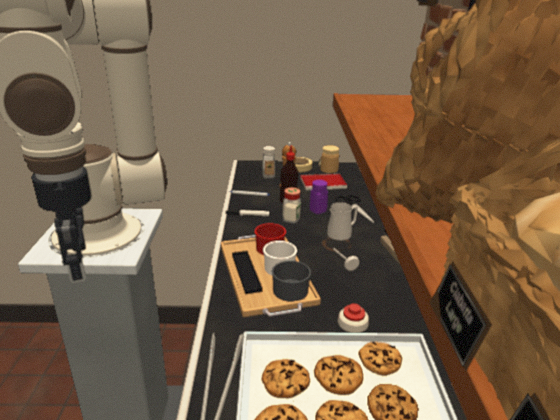

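```bash
cat >> h.py <<'E'
from scipy.optimize import least_squares
def circ(P,r=None):
    x0=[*P[:,:2].mean(0)]+([] if r else [.03])
    f=lambda v:np.hypot(P[:,0]-v[0],P[:,1]-v[1])-(r or v[2])
    s=least_squares(f,x0,loss="soft_l1",f_scale=.001);return s.x.round(4),round(float(np.median(abs(f(s.x)))),4),len(P)
E
python3 - <<'E'
from h import *
import cv2
tall=cv2.imread("pics/scene.png")
crop=cv2.resize(tall[130:300,60:330],None,fx=2.9,fy=2.9,interpolation=cv2.INTER_CUBIC);print(crop.shape);cv2.imwrite("pics/crop1.png",crop)
G={"cinnamon":(.56,.10,.076,.098,.0225),"cocoa":(.48,.425,.09,.108,.022),"saucebody":(.55,.215,.03,.105,.0295),"saucecap":(.55,.215,.153,.172,.0135),"mill":(.54,.32,.02,.06,None),"purple":(.64,.16,.05,.09,None),
"red":(.49,-.055,.055,.066,.04),"white":(.515,-.15,.055,.066,.04),"steel":(.54,-.24,.055,.066,.044)}
for n in("scene","side"):
    z=np.load(n+".npz");C=cloud(ctrl.calibration(n),z["d"]);ok=z["d"]>0
    P0=C[ok];t=P0[(abs(P0[:,2])<.02)&(abs(P0[:,0]-.55)<.1)&(abs(P0[:,1]-.2)<.3)];print(n,"table z",np.median(t[:,2]).round(4))
    for k,(x,y,a,b,r) in G.items():
        m=(np.hypot(P0[:,0]-x,P0[:,1]-y)<.055)&(P0[:,2]>a)&(P0[:,2]<b);P=P0[m]
        col=np.hypot(P0[:,0]-x,P0[:,1]-y)<.05
        if len(P)>8: print(k,circ(P,r),"zmax",np.percentile(P0[col][:,2],99.5).round(3))
    hi=P0[(P0[:,2]>.2)&(P0[:,0]>.3)&(P0[:,0]<.75)&(abs(P0[:,1])<.6)&(P0[:,2]<.6)]
    print("high pts",len(hi), hi.min(0).round(2) if len(hi) else "",hi.max(0).round(2) if len(hi) else "")
E
```

```text
(493, 783, 3)
scene table z -0.0003
cinnamon (array([0.5548, 0.0989]), 0.0016, 263) zmax 0.098
cocoa (array([0.4825, 0.4386]), 0.0008, 238) zmax 0.11
saucebody (array([0.5508, 0.2257]), 0.001, 743) zmax 0.184
saucecap (array([0.5517, 0.2276]), 0.0015, 114) zmax 0.184
mill (array([0.5492, 0.3284, 0.0243]), 0.0011, 378) zmax 0.166
purple (array([0.6415, 0.1625, 0.0229]), 0.0015, 210) zmax 0.098
red (array([ 0.4898, -0.0922]), 0.0015, 137) zmax 0.068
white (array([ 0.52  , -0.1583]), 0.0068, 210) zmax 0.068
steel (array([ 0.5425, -0.2538]), 0.0089, 143) zmax 0.068
high pts 8810 [ 0.68 -0.47  0.25] [0.75 0.46 0.45]
side table z 0.0036
cinnamon (array([0.5588, 0.1014]), 0.0015, 103) zmax 0.103
cocoa (array([0.4866, 0.4398]), 0.0015, 54) zmax 0.115
saucebody (array([0.5533, 0.2296]), 0.0018, 266) zmax 0.193
saucecap (array([0.5542, 0.2294]), 0.0015, 57) zmax 0.193
purple (array([0.6465, 0.1645, 0.0237]), 0.0019, 199) zmax 0.103
red (array([ 0.4948, -0.0926]), 0.0011, 101) zmax 0.073
white (array([ 0.5155, -0.1102]), 0.008, 177) zmax 0.073
steel (array([ 0.5412, -0.274 ]), 0.0031, 206) zmax 0.072
high pts 16596 [ 0.65 -0.6   0.26] [0.75 0.47 0.6 ]
```

View pics/crop1.png

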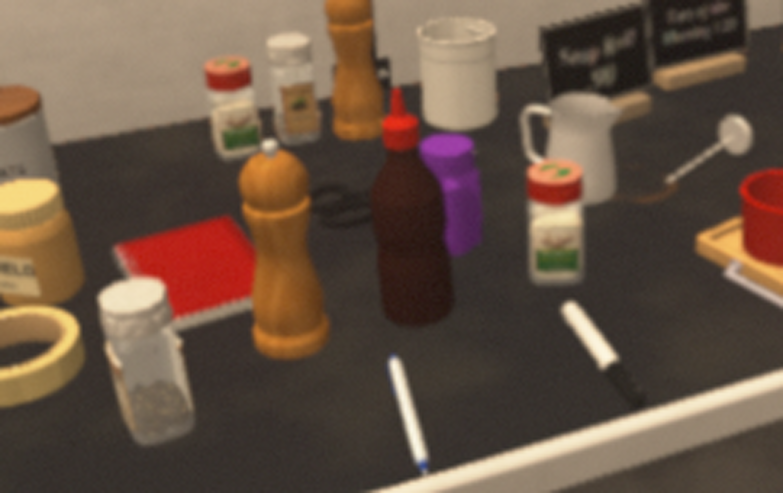

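Scene picture: the red-lidded candidates are the front jar at (207,251), the spare under the shelf at (168,140), and the purple look-alike at (197,217). The front jar is the one meant: red lid, open worktop. For grey lids, the jar at (255,110) stands on the open worktop and the one at (160,160) is the rear spare, so I take the first. The sauce bottle is at (210,200), the marker at (253,268) with a black cap, and the blue-ended biro at (273,200) stays. The side picture shows the cup order red (236,266), white (255,275), steel (281,291), with the pen rest at (270,245).

The crop confirms the choices. Next I look over the caddy with the wrist camera.

```bash
python3 -m crank '{"rows":[{"hand":85,"dp":[0,0,-2.4],"twist":[0,0,0]},{"hand":85,"dp":[0,0,-2.4],"twist":[0,0,0]},{"hand":85,"dp":[7,-4.6,-2.4],"twist":[0,0,0]},{"hand":85,"dp":[7,-4.6,-2.4],"twist":[0,0,0]},{"hand":85,"dp":[7,-4.6,-2.4],"twist":[0,0,0]},{"hand":85,"dp":[7,-4.6,-2.4],"twist":[0,0,0]},{"hand":85,"dp":[7,-4.6,-2.4],"twist":[0,0,0]},{"hand":85,"dp":[7,-4.6,-2.4],"twist":[0,0,0]},{"hand":85,"dp":[7,-4.6,-2.4],"twist":[0,0,0]},{"hand":85,"dp":[7,-4.6,-2.4],"twist":[0,0,0]}]}' 60
python3 - <<'E'
from h import *
s=ctrl.observe();print(s["position"].round(4),s["eef_rot"].round(3),s["joints"].round(2),s["clock"])
c=ctrl.calibration("wrist");print(np.round(-np.array(c["R"]).T@c["t"],3),np.array(c["R"])[2].round(3))
c,im,d=shot("wrist","w1.png");np.savez("w1.npz",im=im,d=d,R=c["R"],t=c["t"])
for l in["cup_red","cup_white","cup_steel","pen_rest","marker"]:
    print(l,[(np.round(r["at"]),round(r["score"],2),atz(c,*r["at"],.067).round(3)) for r in ctrl.recognise("wrist",l)[:2]])
E
```

```text
clock: 2.35
position: [0.4379, -0.1829, 0.351]
eef_rot: [-3.095, -0.538, 0.0]
wrist_force: [0.3, 0.3, -0.5]
finger_gap: 0.0849
grip_force: 0.0
[ 0.4379 -0.1829  0.351 ] [-3.095 -0.538  0.   ] [-0.4  -0.01  0.31  1.9   0.    2.4 ] 2.35
[ 0.508 -0.158  0.493] [-0.274 -0.099 -0.957]
cup_red [(array([105., 225.]), 0.77, array([ 0.497, -0.092,  0.067]))]
cup_white [(array([114., 297.]), 0.73, array([ 0.518, -0.184,  0.067])), (array([ 12., 105.]), 0.46, array([0.555, 0.084, 0.067]))]
cup_steel [(array([120., 366.]), 0.74, array([ 0.542, -0.273,  0.067]))]
pen_rest [(array([171., 285.]), 0.81, array([ 0.442, -0.195,  0.067]))]
marker [(array([105.,  83.]), 0.78, array([0.435, 0.088, 0.067]))]
```

View pics/w1.png

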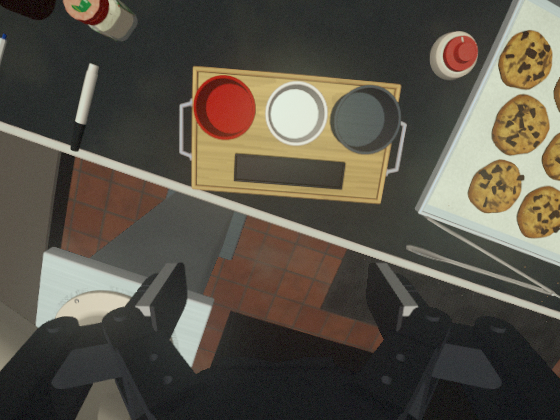

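Wrist view: red cup (105,225), white (114,297), steel (120,366), pen rest (171,290), marker (105,85) with its black cap towards the front. Next I fit the cup rims, pen rest and marker.

```bash
python3 - <<'E'
from h import *
z=np.load("w1.npz");c=ctrl.calibration("wrist");d=z["d"];im=z["im"];C=cloud(c,d);ok=(d>0)
P0=C[ok]
t=P0[(abs(P0[:,2])<.012)&(P0[:,0]>.4)&(P0[:,1]>0)&(P0[:,1]<.2)];print("table",np.median(t[:,2]))
for k,(x,y,ri,ro) in {"red":(.497,-.092,.037,.04),"white":(.518,-.184,.037,.04),"steel":(.542,-.273,.041,.044)}.items():
    P=P0[(np.hypot(P0[:,0]-x,P0[:,1]-y)<.05)&(P0[:,2]>.062)&(P0[:,2]<.075)]
    fl=P0[np.hypot(P0[:,0]-x,P0[:,1]-y)<.02]
    print(k,circ(P,(ri+ro)/2),"rim",np.median(P[:,2]).round(4),"floor",np.median(fl[:,2]).round(4))
hsv=cv2.cvtColor(im,cv2.COLOR_RGB2HSV).astype(int)
# pen rest: dark pixels on tray
m=np.zeros(d.shape,np.uint8);m[145:195,225:355]=(hsv[145:195,225:355,2]<75)
n,lab,st,ce=cv2.connectedComponentsWithStats(m);k=1+np.argmax(st[1:,4]);P=C[(lab==k)&ok]
r=cv2.minAreaRect((P[:,:2]*1000).astype(np.float32));print("rest",r,"z",np.median(P[:,2]),st[k])
# marker
m=(C[:,:,2]>.005)&(C[:,:,2]<.03)&ok;mm=np.zeros(d.shape,np.uint8);mm[55:160,60:110]=m[55:160,60:110]
n,lab,st,ce=cv2.connectedComponentsWithStats(mm);k=1+np.argmax(st[1:,4]);P=C[lab==k];r=cv2.minAreaRect((P[:,:2]*1000).astype(np.float32));print("marker",r,"zmax",np.percentile(P[:,2],98),st[k])
q=P[P[:,2]>.009][:,:2];v=np.linalg.svd(q-q.mean(0))[2][0] if len(q)<3000 else 0;print(v,((q-q.mean(0))@v).min(),((q-q.mean(0))@v).max(),q.mean(0))
E
```

```text
table -0.0001597108746995135
red (array([ 0.4916, -0.0949]), 0.0011, 709) rim 0.0677 floor 0.0161
white (array([ 0.5163, -0.1856]), 0.0012, 684) rim 0.0678 floor 0.0164
steel (array([ 0.54  , -0.2768]), 0.0011, 800) rim 0.068 floor 0.0164
rest ((434.2780456542969, -207.91961669921875), (40.888790130615234, 165.40985107421875), 14.790565490722656) z 0.015663147188953903 [ 234  156  111   33 1343]
marker ((420.11151123046875, 118.47390747070312), (16.819698333740234, 135.68006896972656), 86.91899108886719) zmax 0.01664719375271461 [ 70  63  29  89 953]
[-0.99815128  0.0607785 ] -0.06346063319881802 0.07142559851730085 [0.42442043 0.11664359]
```

```bash
python3 -m crank '{"rows":[{"hand":85,"dp":[3.9,-7.2,-0.2],"twist":[0,0,-8.8]},{"hand":85,"dp":[3.9,-7.2,-0.2],"twist":[0,0,-8.8]},{"hand":85,"dp":[3.9,-7.2,-0.2],"twist":[0,0,-8.8]},{"hand":85,"dp":[3.9,-7.2,-0.2],"twist":[0,0,-8.8]},{"hand":85,"dp":[3.9,-7.2,-0.2],"twist":[0,0,-8.8]},{"hand":85,"dp":[3.9,-7.2,-0.2],"twist":[0,0,-8.8]},{"hand":85,"dp":[3.9,-7.2,-0.2],"twist":[0,0,-8.8]},{"hand":85,"dp":[3.9,-7.2,-0.2],"twist":[0,0,-8.8]},{"hand":85,"dp":[3.9,-7.2,-0.2],"twist":[0,0,-8.8]},{"hand":85,"dp":[3.9,-7.2,-0.2],"twist":[0,0,-8.8]}]}'
python3 - <<'E'
from h import *
s=ctrl.observe();print(s["position"].round(4),s["eef_rot"].round(3),s["joints"].round(2),s["clock"])
c,im,d=shot("wrist","w2.png");np.savez("w2.npz",im=im,d=d)
for l in["cinnamon","cocoa_shaker","choc_sauce","marker","pepper_mill"]:
    print(l,[(np.round(r["at"]),round(r["score"],2),atz(c,*r["at"],.09).round(3)) for r in ctrl.recognise("wrist",l)[:3]])
E
```

```text
clock: 3.9
position: [0.5006, 0.218, 0.3617]
eef_rot: [2.227, 2.216, 0.001]
wrist_force: [1.0, -0.4, 0.6]
finger_gap: 0.085
grip_force: 0.0
[0.5006 0.218  0.3617] [2.227e+00 2.216e+00 1.000e-03] [ 0.41  0.18  0.54  1.93 -0.    1.99] 3.9
cinnamon [(array([202., 371.]), 0.91, array([0.632, 0.176, 0.09 ])), (array([162., 314.]), 0.73, array([0.551, 0.231, 0.09 ])), (array([239., 314.]), 0.55, array([0.555, 0.121, 0.09 ]))]
cocoa_shaker []
choc_sauce [(array([166., 313.]), 0.65, array([0.551, 0.225, 0.09 ]))]
marker [(array([219., 227.]), 0.93, array([0.432, 0.151, 0.09 ]))]
pepper_mill [(array([ 85., 319.]), 0.73, array([0.555, 0.327, 0.09 ]))]
```

View pics/w2.png

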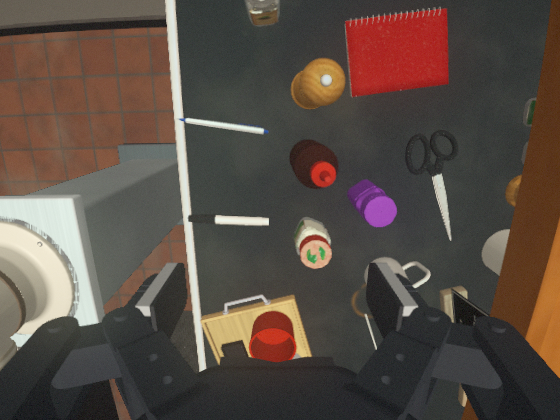

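The wrist view shows the cinnamon jar at (245,314), bottle (165,315), mill (85,319), marker (220,230), purple look-alike (203,372), and cocoa just at the top edge (10,262).

```bash
cat >> h.py <<'E'
def sq(P,ctr,side):
    """yaw (deg, mod 90) of a rounded square body about a known centre"""
    q=P[:,:2]-ctr;best=[]
    for a in np.arange(0,90,1.):
        t=np.radians(a);R=np.array([[np.cos(t),np.sin(t)],[-np.sin(t),np.cos(t)]]);u=abs(q@R.T)
        rr=.009;h=side/2-rr;w=np.maximum(u-h,0);f=np.hypot(*w.T)+np.minimum((u-h).max(1),0)-rr
        best.append(np.mean(np.minimum(abs(f),.004)))
    i=np.argsort(best)[:3];return [(int(k),round(best[k]*1000,2)) for k in i],round(max(best)*1000,2)
E
python3 - <<'E'
from h import *
z=np.load("w2.npz");c=ctrl.calibration("wrist");d=z["d"];C=cloud(c,d);P0=C[d>0]
t=P0[(abs(P0[:,2])<.012)&(abs(P0[:,0]-.5)<.1)&(abs(P0[:,1]-.2)<.1)];print("table",np.median(t[:,2]))
def near(x,y,r,a,b): return P0[(np.hypot(P0[:,0]-x,P0[:,1]-y)<r)&(P0[:,2]>a)&(P0[:,2]<b)]
T=near(.555,.099,.04,.09,.11);print("lid top z",np.median(T[:,2]),"centroid",T[:,:2].mean(0));
r,rad=cv2.minEnclosingCircle((T[:,:2]*1000).astype(np.float32));print(r,rad)
print("lid",circ(near(.555,.099,.04,.078,.094),.0225))
B=near(.555,.099,.04,.01,.07);print(len(B));ct=np.array([.556,.0995])
print(sq(B,ct,.047),circ(B,.0245))
z=np.load("scene.npz");c2=ctrl.calibration("scene");Q=cloud(c2,z["d"])[z["d"]>0]
B2=Q[(np.hypot(Q[:,0]-.555,Q[:,1]-.099)<.04)&(Q[:,2]>.01)&(Q[:,2]<.07)];print("scene",len(B2),sq(B2,np.array([.5548,.0989]),.047))
B2=Q[(np.hypot(Q[:,0]-.4825,Q[:,1]-.4386)<.04)&(Q[:,2]>.01)&(Q[:,2]<.08)];print("scene cocoa",len(B2),sq(B2,np.array([.4825,.4386]),.044))
print("sauce cap",circ(near(.553,.228,.03,.153,.175),.0135),"body",circ(near(.553,.228,.045,.02,.105),.0295),"top",near(.553,.228,.04,.1,.3)[:,2].max())
K=near(.553,.228,.016,.165,.182);print("cap top z",np.percentile(K[:,2],[50,90]),cv2.minEnclosingCircle((K[:,:2]*1000).astype(np.float32)))
E
```

```text
table -0.00041033686344278187
lid top z 0.0968469004482134 centroid [0.55721262 0.10278784]
(557.3224487304688, 100.89149475097656) 23.228775024414062
lid (array([0.5577, 0.1011]), 0.0003, 138)
513
([(65, np.float64(1.31)), (66, np.float64(1.31)), (67, np.float64(1.31))], np.float64(2.61)) (array([0.5571, 0.1012]), 0.0012, 513)
scene 418 ([(62, np.float64(1.62)), (63, np.float64(1.62)), (64, np.float64(1.62))], np.float64(2.46))
scene cocoa 748 ([(8, np.float64(1.15)), (7, np.float64(1.15)), (9, np.float64(1.15))], np.float64(2.56))
sauce cap (array([0.5542, 0.2281]), 0.0026, 422) body (array([0.5527, 0.227 ]), 0.0004, 282) top 0.19232007365641443
cap top z [0.16804091 0.1731991 ] ((553.111328125, 229.3772430419922), 13.49653434753418)
```

```bash
python3 -m crank '{"rows":[{"hand":85,"dp":[-2.33,1.15,0],"twist":[0,0,-8.3]},{"hand":85,"dp":[-2.33,1.15,0],"twist":[0,0,-8.3]},{"hand":85,"dp":[-2.33,1.15,0],"twist":[0,0,-8.3]},{"hand":85,"dp":[-2.33,1.15,0],"twist":[0,0,-8.3]},{"hand":85,"dp":[-2.33,1.15,0],"twist":[0,0,-8.3]},{"hand":85,"dp":[-2.33,1.15,0],"twist":[0,0,-8.3]},{"hand":85,"dp":[-2.33,1.15,0],"twist":[0,0,-8.3]},{"hand":85,"dp":[-2.33,1.15,3],"twist":[0,0,-8.3]},{"hand":85,"dp":[-2.33,1.15,3],"twist":[0,0,-8.3]},{"hand":85,"dp":[-2.33,1.15,3],"twist":[0,0,-8.3]}]}'
python3 - <<'E'
from h import *
s=ctrl.observe();r=s["eef_rot"];print(s["position"].round(4),r.round(3),np.degrees(2*np.arctan2(r[1],r[0])),s["joints"].round(2))
print(togo([.5575,.101,.058]))
E
```

```text
clock: 5.45
position: [0.556, 0.1023, 0.2069]
eef_rot: [-0.645, -3.07, 0.003]
wrist_force: [-0.2, -0.5, 1.4]
finger_gap: 0.0847
grip_force: 0.0
[0.556  0.1023 0.2069] [-6.45e-01 -3.07e+00  3.00e-03] -203.7403447753071 [0.18 0.12 0.17 1.62 0.   0.6 ]
[-0.05 -0.    2.98]
```

```bash
python3 -m crank '{"rows":[{"hand":85,"dp":[-0.05,0,1.2],"twist":[0,0,0]},{"hand":85,"dp":[-0.05,0,2.2],"twist":[0,0,0]},{"hand":85,"dp":[-0.05,0,2.7],"twist":[0,0,0]},{"hand":85,"dp":[-0.05,0,2.98],"twist":[0,0,0]},{"hand":85,"dp":[-0.05,0,2.98],"twist":[0,0,0]},{"hand":40,"dp":[-0.05,0,2.98],"twist":[0,0,0]},{"hand":40,"dp":[-0.05,0,2.98],"twist":[0,0,0]},{"hand":40,"dp":[-0.05,0,2.98],"twist":[0,0,0]},{"hand":40,"dp":[-0.05,0,2.98],"twist":[0,0,0]},{"hand":40,"dp":[-0.05,0,2.98],"twist":[0,0,0]}]}' 40
python3 - <<'E'
from h import *
shot("side","s2.png");s=ctrl.observe();print(s["position"].round(4))
im=cv2.imread("pics/s2.png");cv2.imwrite("pics/s2c.png",cv2.resize(im[100:320,200:400],None,fx=2.7,fy=2.7))
E
```

```text
clock: 6.7
position: [0.5606, 0.1015, 0.0637]
eef_rot: [0.646, 3.072, 0.0]
wrist_force: [-0.5, -2.1, 5.3]
finger_gap: 0.0444
grip_force: 40.1
[0.5606 0.1015 0.0636]
```

View pics/s2c.png

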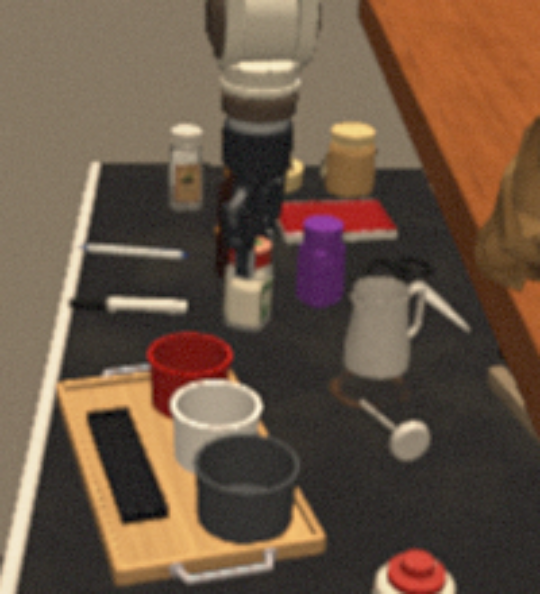

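Side crop: the gripper holds the cinnamon jar by its lid and upper body at (285,248). I lift it straight up and check how it hangs.

```bash
python3 -m crank '{"rows":[{"hand":40,"dp":[0,0,-0.3],"twist":[0,0,0]},{"hand":40,"dp":[0,0,-0.7],"twist":[0,0,0]},{"hand":40,"dp":[0,0,-1.4],"twist":[0,0,0]},{"hand":40,"dp":[0,0,-2.2],"twist":[0,0,0]},{"hand":40,"dp":[0,0,-2.4],"twist":[0,0,0]},{"hand":40,"dp":[0,0,-2.4],"twist":[0,0,0]},{"hand":40,"dp":[0,0,-2.4],"twist":[0,0,0]},{"hand":40,"dp":[0,0,-2.4],"twist":[0,0,0]},{"hand":40,"dp":[0,0,-2.4],"twist":[0,0,0]},{"hand":40,"dp":[0,0,-2.4],"twist":[0,0,0]}]}'
python3 - <<'E'
from h import *
s=ctrl.observe();p=s["position"];print(p.round(4))
for n in("side","scene","wrist"):
    c,im,d=shot(n,n+"3.png");P=cloud(c,d)[d>0]
    P=P[(np.hypot(P[:,0]-p[0],P[:,1]-p[1])<.045)]
    if n=="wrist":
        np.savez("w3.npz",im=im,d=d);continue
    B=P[(P[:,2]<p[2]-.003)&(P[:,2]>.05)];print(n,len(B),"low z",np.percentile(B[:,2],[0.5,2,5]).round(4))
    for a in(.08,.1,.12,.14):
        q=B[(B[:,2]>a)&(B[:,2]<a+.02)]
        if len(q)>10:print(a,circ(q,.025))
E
```

```text
clock: 8.0
position: [0.5599, 0.1017, 0.182]
eef_rot: [-0.646, -3.074, 0.0]
wrist_force: [0.6, -0.4, -0.9]
finger_gap: 0.0445
grip_force: 40.7
[0.5599 0.1017 0.182 ]
side 315 low z [0.123  0.1255 0.1271]
0.12 (array([0.5583, 0.1025]), 0.0017, 89)
0.14 (array([0.5583, 0.1028]), 0.0018, 114)
scene 477 low z [0.1192 0.121  0.1229]
0.12 (array([0.5543, 0.0999]), 0.0015, 146)
0.14 (array([0.5128, 0.1184]), 0.0028, 168)
```

View pics/wrist3.png

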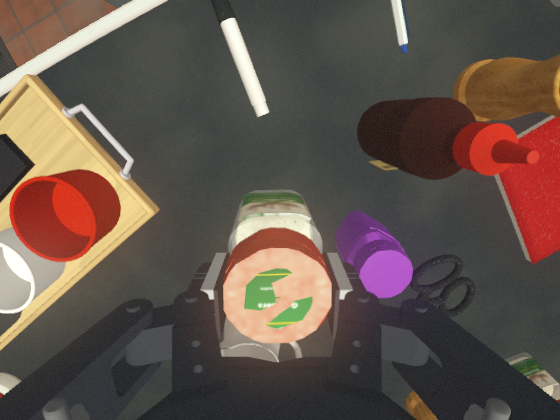

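Wrist view: the jar hangs straight between the pads (lid at (290,278)), and the red cup is at (215,65). The underside is about 62 mm below the TCP. Next I carry it over the red cup.

```bash
python3 - <<'E'
from h import *
print(togo([.4945,-.0949,.175]))
E
```

```text
[-0.38 -4.13  0.15]
```

```bash
python3 -m crank '{"rows":[{"hand":40,"dp":[-0.05,-0.5,0],"twist":[0,0,0]},{"hand":40,"dp":[-0.1,-1.3,0],"twist":[0,0,0]},{"hand":40,"dp":[-0.2,-2.3,0],"twist":[0,0,0]},{"hand":40,"dp":[-0.3,-3.2,0],"twist":[0,0,0]},{"hand":40,"dp":[-0.38,-3.8,0],"twist":[0,0,0]},{"hand":40,"dp":[-0.38,-4.13,0],"twist":[0,0,0]},{"hand":40,"dp":[-0.38,-4.13,0.15],"twist":[0,0,0]},{"hand":40,"dp":[-0.38,-4.13,0.15],"twist":[0,0,0]},{"hand":40,"dp":[-0.38,-4.13,0.15],"twist":[0,0,0]},{"hand":40,"dp":[-0.38,-4.13,0.15],"twist":[0,0,0]}]}'
python3 - <<'E'
from h import *
s=ctrl.observe();p=s["position"];print(p.round(4))
c,im,d=shot("wrist");P=cloud(c,d)[d>0]
# jar: lid top circle and low body, cup rim visible
def near(x,y,r,a,b): return P[(np.hypot(P[:,0]-x,P[:,1]-y)<r)&(P[:,2]>a)&(P[:,2]<b)]
T=near(p[0],p[1],.03,.195,.225);print("lid",np.median(T[:,2]),cv2.minEnclosingCircle((T[:,:2]*1000).astype(np.float32)))
c,im,d=shot("side","s4.png");P=cloud(c,d)[d>0]
P[:,2]-=.0036
B=near(p[0],p[1],.04,.1,.16);print("side jar",circ(B[(B[:,2]<.155)],.025),B[:,2].min())
R=near(.4916,-.0949,.05,.055,.064);print("side cup",circ(R,.0395))
R=near(.5163,-.1856,.05,.055,.064)
print(togo([.4945,-.0949,.079]))
E
```

```text
clock: 9.4
position: [0.4946, -0.0943, 0.1748]
eef_rot: [0.644, 3.075, 0.0]
wrist_force: [0.8, 0.6, -2.0]
finger_gap: 0.0443
grip_force: 40.8
[ 0.4946 -0.0943  0.1748]
lid 0.20867191686263675 ((489.7874755859375, -92.28514099121094), 28.664926528930664)
side jar (array([ 0.4927, -0.0935]), 0.0014, 301) 0.11217502016871025
side cup (array([ 0.4946, -0.0902]), 0.0018, 159)
[-0.   -0.01  1.92]
```

```bash
python3 -m crank '{"rows":[{"hand":40,"dp":[-0.02,0,0.5],"twist":[0,0,0]},{"hand":40,"dp":[-0.02,0,1.0],"twist":[0,0,0]},{"hand":40,"dp":[-0.02,0,1.4],"twist":[0,0,0]},{"hand":40,"dp":[-0.02,0,1.65],"twist":[0,0,0]},{"hand":40,"dp":[-0.02,0,1.8],"twist":[0,0,0]},{"hand":40,"dp":[-0.02,0,1.87],"twist":[0,0,0]},{"hand":40,"dp":[-0.02,0,1.9],"twist":[0,0,0]},{"hand":40,"dp":[-0.02,0,1.9],"twist":[0,0,0]},{"hand":40,"dp":[-0.02,0,1.9],"twist":[0,0,0]},{"hand":40,"dp":[-0.02,0,1.9],"twist":[0,0,0]}]}'
```

```text
clock: 10.75
position: [0.4953, -0.0954, 0.08]
eef_rot: [0.646, 3.074, 0.0]
wrist_force: [0.1, 1.0, -2.6]
finger_gap: 0.0443
grip_force: 40.8
```

```bash
python3 -m crank '{"rows":[{"hand":40,"dp":[0,0,0.02],"twist":[0,0,0]},{"hand":40,"dp":[0,0,0.03],"twist":[0,0,0]},{"hand":40,"dp":[0,0,0.04],"twist":[0,0,0]},{"hand":40,"dp":[0,0,0.04],"twist":[0,0,0]},{"hand":40,"dp":[0,0,0.04],"twist":[0,0,0]},{"hand":40,"dp":[0,0,0.04],"twist":[0,0,0]},{"hand":40,"dp":[0,0,0.04],"twist":[0,0,0]},{"hand":40,"dp":[0,0,0.04],"twist":[0,0,0]},{"hand":40,"dp":[0,0,0.04],"twist":[0,0,0]},{"hand":40,"dp":[0,0,0.04],"twist":[0,0,0]}]}'
```

```text
clock: 12.0
position: [0.496, -0.0957, 0.0796]
eef_rot: [0.646, 3.072, -0.0]
wrist_force: [-1.7, -1.2, 11.0]
finger_gap: 0.0445
grip_force: 41.4
```

```bash
python3 -m crank '{"rows":[{"hand":40,"dp":[0,0,-0.02],"twist":[0,0,0]},{"hand":40,"dp":[0,0,-0.02],"twist":[0,0,0]},{"hand":66,"dp":[0,0,-0.02],"twist":[0,0,0]},{"hand":66,"dp":[0,0,-0.02],"twist":[0,0,0]},{"hand":66,"dp":[0,0,-0.02],"twist":[0,0,0]},{"hand":66,"dp":[0,0,-0.02],"twist":[0,0,0]},{"hand":66,"dp":[0,0,-1],"twist":[0,0,0]},{"hand":66,"dp":[0,0,-2.2],"twist":[0,0,0]},{"hand":66,"dp":[0,0,-3.4],"twist":[0,0,0]},{"hand":85,"dp":[0,0,-4.6],"twist":[0,0,0]}]}'
python3 - <<'E'
from h import *
c,im,d=shot("side","s5.png");P=cloud(c,d)[d>0];P[:,2]-=.0036
q=P[np.hypot(P[:,0]-.4916,P[:,1]+.0949)<.045];print("top",np.percentile(q[:,2],99))
for a,b in((.07,.09),(.094,.112)):print(circ(q[(q[:,2]>a)&(q[:,2]<b)],.0235))
T=q[(q[:,2]>.106)];print(T.mean(0),T[:,2].std())
s=ctrl.observe();r=s["eef_rot"];print(s["position"].round(4),np.degrees(2*np.arctan2(r[1],r[0])))
print(togo([.484,.438,.30]))
im=cv2.imread("pics/s5.png");cv2.imwrite("pics/s5c.png",cv2.resize(im[130:340,180:360],None,fx=2.8,fy=2.8))
E
```

```text
clock: 13.25
position: [0.4949, -0.0953, 0.3098]
eef_rot: [0.646, 3.074, 0.0]
wrist_force: [0.5, -0.5, 0.1]
finger_gap: 0.0819
grip_force: 0.0
top 0.6179606578679161
(array([ 0.4933, -0.096 ]), 0.0016, 151)
(array([ 0.4936, -0.0944]), 0.0014, 133)
[ 0.49394837 -0.12142653  0.4826414 ] 0.10356635063456826
[ 0.4957 -0.0955  0.3177] 156.27049737987812
[4.51 9.67 0.33]
```

View pics/s5c.png

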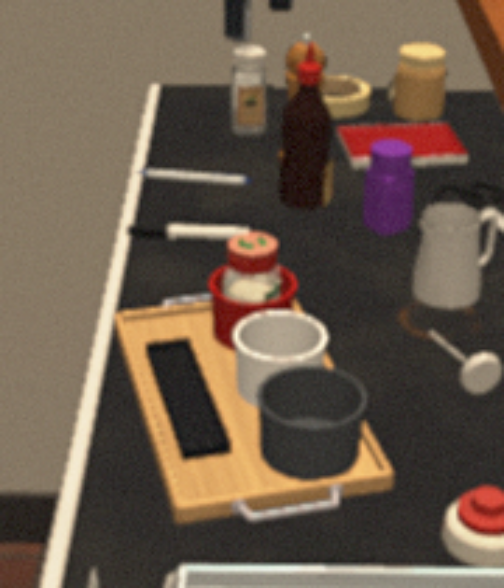

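Side crop: cinnamon stands upright in the red cup at (265,250). Next is the grey-lidded shaker (scene pixel (255,110)).

```bash
python3 -m crank '{"rows":[{"hand":85,"dp":[4.51,9.7,0],"twist":[0,0,7.3]},{"hand":85,"dp":[4.51,9.7,0],"twist":[0,0,7.3]},{"hand":85,"dp":[4.51,9.7,0],"twist":[0,0,7.3]},{"hand":85,"dp":[4.51,9.7,0],"twist":[0,0,7.3]},{"hand":85,"dp":[4.51,9.7,0],"twist":[0,0,7.3]},{"hand":85,"dp":[4.51,9.7,0],"twist":[0,0,7.3]},{"hand":85,"dp":[4.51,9.7,0],"twist":[0,0,7.3]},{"hand":85,"dp":[4.51,9.7,0],"twist":[0,0,7.3]},{"hand":85,"dp":[4.51,9.7,0],"twist":[0,0,7.3]},{"hand":85,"dp":[4.51,9.7,0],"twist":[0,0,7.3]}]}'
python3 - <<'E'
from h import *
s=ctrl.observe();p=s["position"];r=s["eef_rot"];print(p.round(4),np.degrees(2*np.arctan2(r[1],r[0])))
c,im,d=shot("wrist","w6.png");P=cloud(c,d)[d>0]
print(ctrl.recognise("wrist","cocoa_shaker"))
def near(x,y,r,a,b): return P[(np.hypot(P[:,0]-x,P[:,1]-y)<r)&(P[:,2]>a)&(P[:,2]<b)]
T=near(.485,.44,.035,.1,.125);print("top",np.median(T[:,2]),T[:,:2].mean(0),cv2.minEnclosingCircle((T[:,:2]*1000).astype(np.float32)))
L=near(.485,.44,.035,.09,.106);print("lid",circ(L,.022));B=near(.485,.44,.04,.01,.08);ct=circ(L,.022)[0];print("body",sq(B,ct,.044),circ(B,.0235))
O=P[(P[:,2]>.03)&(np.hypot(P[:,0]-.485,P[:,1]-.44)>.04)&(np.hypot(P[:,0]-.485,P[:,1]-.44)<.09)&(P[:,2]<.2)];print("others",len(O),O.min(0) if len(O) else"",O.max(0) if len(O) else "")
print(togo([*ct,.068]))
E
```

```text
clock: 14.55
position: [0.4831, 0.4429, 0.3053]
eef_rot: [-2.059, -2.372, 0.004]
wrist_force: [-0.6, -0.5, -0.8]
finger_gap: 0.0848
grip_force: 0.0
[0.4831 0.4429 0.3053] -261.93491512010735
[{'at': [277.3, 317.7], 'score': 0.55}, {'at': [266.8, 224.8], 'score': 0.44}]
top 0.1084669881171246 [0.48398283 0.44013423] ((484.0636291503906, 438.9903564453125), 22.2283878326416)
lid (array([0.4839, 0.4389]), 0.0004, 150)
body ([(6, np.float64(0.89)), (7, np.float64(0.9)), (5, np.float64(0.9))], np.float64(2.45)) (array([0.4838, 0.4394]), 0.0009, 265)
others 0  
[-0.03  0.01  4.77]
```

View pics/w6.png

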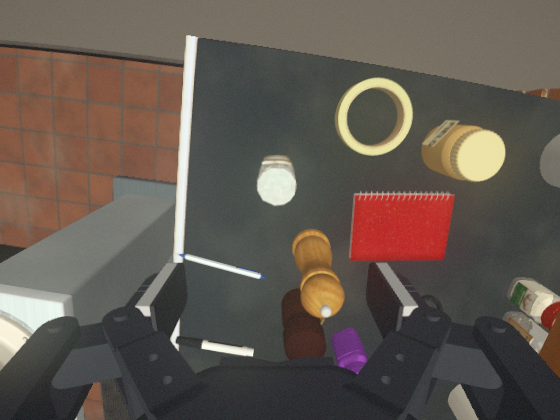

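Wrist view: the grey-lidded shaker stands alone at (180,277), with the mill at (290,320) and clear of it. I descend and grip.

```bash
python3 -m crank '{"rows":[{"hand":85,"dp":[-0.03,0,1.2],"twist":[0,0,0]},{"hand":85,"dp":[-0.03,0,2.4],"twist":[0,0,0]},{"hand":85,"dp":[-0.03,0,3.6],"twist":[0,0,0]},{"hand":85,"dp":[-0.03,0,4.4],"twist":[0,0,0]},{"hand":85,"dp":[-0.03,0,4.77],"twist":[0,0,0]},{"hand":85,"dp":[-0.03,0,4.77],"twist":[0,0,0]},{"hand":38,"dp":[-0.03,0,4.77],"twist":[0,0,0]},{"hand":38,"dp":[-0.03,0,4.77],"twist":[0,0,0]},{"hand":38,"dp":[-0.03,0,4.77],"twist":[0,0,0]},{"hand":38,"dp":[-0.03,0,4.77],"twist":[0,0,0]}]}' 40
```

```text
clock: 15.9
position: [0.4846, 0.4385, 0.0711]
eef_rot: [2.063, 2.369, 0.004]
wrist_force: [-1.8, -0.4, 6.0]
finger_gap: 0.043
grip_force: 40.0
```

```bash
python3 -m crank '{"rows":[{"hand":38,"dp":[0,0,0],"twist":[0,0,0]},{"hand":38,"dp":[0,0,-0.3],"twist":[0,0,0]},{"hand":38,"dp":[0,0,-0.8],"twist":[0,0,0]},{"hand":38,"dp":[0,0,-1.8],"twist":[0,0,0]},{"hand":38,"dp":[0,0,-2.8],"twist":[0,0,0]},{"hand":38,"dp":[0,0,-3.8],"twist":[0,0,0]},{"hand":38,"dp":[0,0,-4.6],"twist":[0,0,0]},{"hand":38,"dp":[0,0,-4.6],"twist":[0,0,0]},{"hand":38,"dp":[0,0,-4.6],"twist":[0,0,0]},{"hand":38,"dp":[0,0,-4.6],"twist":[0,0,0]}]}'
python3 - <<'E'
from h import *
s=ctrl.observe();p=s["position"];r=s["eef_rot"];print(p.round(4),np.degrees(2*np.arctan2(r[1],r[0])),s["joints"].round(2))
c,im,d=shot("wrist");P=cloud(c,d)[d>0]
T=P[(np.hypot(P[:,0]-p[0],P[:,1]-p[1])<.022)&(abs(P[:,2]-p[2]-.037)<.02)];print("lid",np.median(T[:,2])-p[2],T[:,:2].mean(0)-p[:2],cv2.minEnclosingCircle((T[:,:2]*1000).astype(np.float32)))
c,im,d=shot("scene");P=cloud(c,d)[d>0];B=P[(np.hypot(P[:,0]-p[0],P[:,1]-p[1])<.04)&(P[:,2]<p[2])&(P[:,2]>.1)]
print("scene",circ(B,.0235),np.percentile(B[:,2],1)-p[2])
for a,b in ((.2,.22),(.22,.25),(.25,.28)):
    q=B[(B[:,2]>a)&(B[:,2]<b)];print(a,circ(q,.0235) if len(q)>10 else 0)
print(togo([.5163,-.1856,.27]))
E
```

```text
clock: 17.15
position: [0.4839, 0.4377, 0.2978]
eef_rot: [-2.064, -2.368, 0.004]
wrist_force: [0.3, 0.0, -0.9]
finger_gap: 0.0431
grip_force: 41.0
[0.4839 0.4377 0.2978] -262.12887735289013 [ 0.74  0.41  0.69  1.86 -0.    2.17]
lid 0.037694115804534134 [-0.00067311  0.00274895] ((483.91644287109375, 437.66143798828125), 21.994417190551758)
scene (array([0.4822, 0.4381]), 0.0013, 1083) -0.06838944440652606
0.2 0
0.22 (array([0.482 , 0.4381]), 0.0013, 308)
0.25 (array([0.4821, 0.438 ]), 0.0013, 474)
[-12.44  -1.06   0.58]
```

```bash
python3 -m crank '{"rows":[{"hand":38,"dp":[-0.5,0,0],"twist":[0,0,0]},{"hand":38,"dp":[-1.5,-0.1,0],"twist":[0,0,0]},{"hand":38,"dp":[-2.6,-0.2,0],"twist":[0,0,0]},{"hand":38,"dp":[-3.8,-0.3,0],"twist":[0,0,0]},{"hand":38,"dp":[-5.0,-0.4,0],"twist":[0,0,0]},{"hand":38,"dp":[-6.2,-0.5,0],"twist":[0,0,0]},{"hand":38,"dp":[-7.4,-0.6,0],"twist":[0,0,0]},{"hand":38,"dp":[-8.6,-0.7,0],"twist":[0,0,0]},{"hand":38,"dp":[-9.8,-0.83,0.2],"twist":[0,0,0]},{"hand":38,"dp":[-10.9,-0.93,0.6],"twist":[0,0,0]}]}'
python3 - <<'E'
from h import *
s=ctrl.observe();print(s["position"].round(4),s["joints"].round(2),togo([.5163,-.1866,.18]))
E
```

```text
clock: 18.5
position: [0.5124, -0.1104, 0.2692]
eef_rot: [2.064, 2.367, 0.001]
wrist_force: [0.5, 0.1, -0.5]
finger_gap: 0.0431
grip_force: 41.0
[ 0.5124 -0.1104  0.2692] [-0.21  0.04  0.2   1.73 -0.    1.22] [-1.52 -0.13  1.78]
```

```bash
python3 -m crank '{"rows":[{"hand":38,"dp":[-0.8,-0.07,0.2],"twist":[0,0,0]},{"hand":38,"dp":[-1.3,-0.1,0.5],"twist":[0,0,0]},{"hand":38,"dp":[-1.53,-0.13,0.9],"twist":[0,0,0]},{"hand":38,"dp":[-1.53,-0.13,1.4],"twist":[0,0,0]},{"hand":38,"dp":[-1.53,-0.13,1.7],"twist":[0,0,0]},{"hand":38,"dp":[-1.53,-0.13,1.8],"twist":[0,0,0]},{"hand":38,"dp":[-1.53,-0.13,1.8],"twist":[0,0,0]},{"hand":38,"dp":[-1.53,-0.13,1.8],"twist":[0,0,0]},{"hand":38,"dp":[-1.53,-0.13,1.8],"twist":[0,0,0]},{"hand":38,"dp":[-1.53,-0.13,1.8],"twist":[0,0,0]}]}'
python3 - <<'E'
from h import *
s=ctrl.observe();p=s["position"];print(p.round(4),togo([.5163,-.1866,.0885]))
c,im,d=shot("side");P=cloud(c,d)[d>0];P[:,2]-=.0036
B=P[(np.hypot(P[:,0]-p[0],P[:,1]-p[1])<.04)&(P[:,2]>.1)&(P[:,2]<.165)];print("side jar",circ(B,.0235),np.percentile(B[:,2],1))
E
```

```text
clock: 19.75
position: [0.5169, -0.185, 0.1796]
eef_rot: [2.063, 2.368, 0.0]
wrist_force: [-0.3, -0.6, -0.9]
finger_gap: 0.043
grip_force: 41.0
[ 0.5169 -0.185   0.1796] [-0.03 -0.02  1.82]
side jar (array([ 0.518, -0.184]), 0.0014, 382) 0.10971247631255077
```

```bash
python3 -m crank '{"rows":[{"hand":38,"dp":[-0.03,-0.02,0.5],"twist":[0,0,0]},{"hand":38,"dp":[-0.03,-0.02,1.0],"twist":[0,0,0]},{"hand":38,"dp":[-0.03,-0.02,1.4],"twist":[0,0,0]},{"hand":38,"dp":[-0.03,-0.02,1.65],"twist":[0,0,0]},{"hand":38,"dp":[-0.03,-0.02,1.77],"twist":[0,0,0]},{"hand":38,"dp":[-0.03,-0.02,1.81],"twist":[0,0,0]},{"hand":38,"dp":[-0.03,-0.02,1.83],"twist":[0,0,0]},{"hand":38,"dp":[-0.03,-0.02,1.84],"twist":[0,0,0]},{"hand":38,"dp":[-0.03,-0.02,1.85],"twist":[0,0,0]},{"hand":38,"dp":[-0.03,-0.02,1.85],"twist":[0,0,0]}]}'
```

```text
clock: 21.05
position: [0.5161, -0.1867, 0.0871]
eef_rot: [2.064, 2.368, 0.0]
wrist_force: [0.1, 0.2, 1.3]
finger_gap: 0.0431
grip_force: 41.2
```

```bash
python3 -m crank '{"rows":[{"hand":38,"dp":[0,0,0.015],"twist":[0,0,0]},{"hand":38,"dp":[0,0,0.015],"twist":[0,0,0]},{"hand":64,"dp":[0,0,0],"twist":[0,0,0]},{"hand":64,"dp":[0,0,0],"twist":[0,0,0]},{"hand":64,"dp":[0,0,0],"twist":[0,0,0]},{"hand":64,"dp":[0,0,0],"twist":[0,0,0]},{"hand":64,"dp":[0,0,-1],"twist":[0,0,0]},{"hand":64,"dp":[0,0,-2.2],"twist":[0,0,0]},{"hand":64,"dp":[0,0,-3.4],"twist":[0,0,0]},{"hand":64,"dp":[0,0,-4.6],"twist":[0,0,0]}]}'
python3 - <<'E'
from h import *
c,im,d=shot("side","s7.png");P=cloud(c,d)[d>0];P[:,2]-=.0036
for x,y in((.4916,-.0949),(.5163,-.1856)):
    q=P[np.hypot(P[:,0]-x,P[:,1]-y)<.045]
    for a,b in((.07,.09),(.094,.108)):print(circ(q[(q[:,2]>a)&(q[:,2]<b)],.0235))
    t=q[q[:,2]<.2];print("top",np.percentile(t[:,2],98))
s=ctrl.observe();r=s["eef_rot"];print(s["position"].round(4),np.degrees(2*np.arctan2(r[1],r[0])),togo([.5535,.228,.32]))
im=cv2.imread("pics/s7.png");cv2.imwrite("pics/s7c.png",cv2.resize(im[150:340,200:360],None,fx=3,fy=3))
E
```

```text
clock: 22.3
position: [0.5157, -0.1865, 0.3188]
eef_rot: [2.063, 2.368, 0.0]
wrist_force: [0.8, -0.7, 0.1]
finger_gap: 0.0641
grip_force: 0.0
(array([ 0.4706, -0.133 ]), 0.0022, 79)
(array([ 0.4935, -0.0942]), 0.0011, 92)
top 0.1140722358344424
(array([ 0.5165, -0.186 ]), 0.0015, 134)
(array([ 0.5169, -0.1839]), 0.0013, 97)
top 0.12500469533584865
[ 0.5163 -0.1867  0.3271] 97.86968773150429 [8.12 1.87 0.12]
```

View pics/s7c.png

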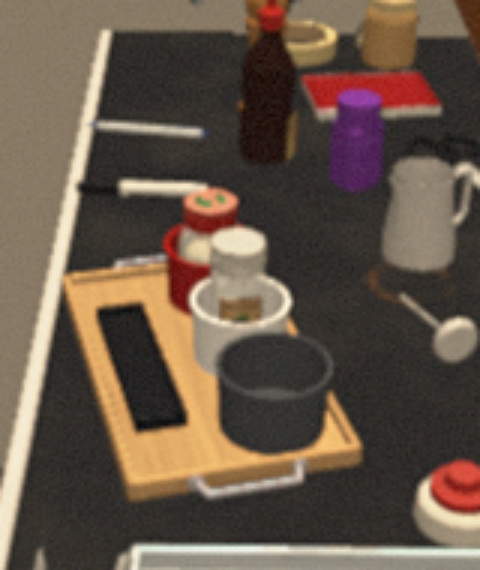

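Side crop: both shakers stand upright in their cups (red at (215,210), white at (250,240)). Next is the sauce bottle.

```bash
python3 -m crank '{"rows":[{"hand":60,"dp":[8.12,1.87,0.6],"twist":[0,0,0]},{"hand":60,"dp":[8.12,1.87,0.6],"twist":[0,0,0]},{"hand":60,"dp":[8.12,1.87,0.6],"twist":[0,0,0]},{"hand":60,"dp":[8.12,1.87,0.6],"twist":[0,0,0]},{"hand":60,"dp":[8.12,1.87,0.6],"twist":[0,0,0]},{"hand":60,"dp":[8.12,1.87,0.6],"twist":[0,0,0]},{"hand":60,"dp":[8.12,1.87,0.6],"twist":[0,0,0]},{"hand":60,"dp":[8.12,1.87,0.6],"twist":[0,0,0]},{"hand":60,"dp":[8.12,1.87,0.6],"twist":[0,0,0]},{"hand":60,"dp":[8.12,1.87,0.6],"twist":[0,0,0]}]}'
python3 - <<'E'
from h import *
s=ctrl.observe();p=s["position"];print(p.round(4))
c,im,d=shot("wrist","w8.png");C=cloud(c,d);P=C[d>0]
def near(a,b,r=.045,x=.5535,y=.228): return P[(np.hypot(P[:,0]-x,P[:,1]-y)<r)&(P[:,2]>a)&(P[:,2]<b)]
for a,b,r in((.02,.1,.0295),(.152,.168,.0135),(.178,.195,None)):
    q=near(a,b,.045 if r and r>.02 else .022);print(a,len(q),circ(q,r) if len(q)>8 else "",q.mean(0).round(4) if len(q) else "")
K=near(.17,.178,.02);print("cap top",np.median(K[:,2]),cv2.minEnclosingCircle((K[:,:2]*1000).astype(np.float32)),near(.1,.25)[:,2].max())
print(ctrl.recognise("wrist","choc_sauce")[:2])
print(togo([.5535,.228,.148]))
E
```

```text
clock: 23.6
position: [0.5532, 0.2272, 0.2872]
eef_rot: [2.065, 2.367, 0.001]
wrist_force: [-0.1, -0.3, 0.0]
finger_gap: 0.0601
grip_force: 0.0
[0.5532 0.2272 0.2872]
0.02 333 (array([0.5522, 0.2255]), 0.0004, 333) [0.5489 0.2498 0.062 ]
0.152 341 (array([0.5531, 0.2278]), 0.0009, 341) [0.5525 0.2319 0.1648]
0.178 124 (array([-6.6027, 65.9968, 66.1545]), 0.0015, 124) [0.5531 0.2302 0.187 ]
cap top 0.1711475469666907 ((553.0581665039062, 228.53111267089844), 9.473064422607422) 0.19299995584766205
[{'at': [183.2, 274.1], 'score': 0.67}]
[0.01 0.01 2.78]
```

```bash
python3 -m crank '{"rows":[{"hand":60,"dp":[0,0,0.6],"twist":[0,0,0]},{"hand":60,"dp":[0,0,1.4],"twist":[0,0,0]},{"hand":60,"dp":[0,0,2.1],"twist":[0,0,0]},{"hand":60,"dp":[0,0,2.5],"twist":[0,0,0]},{"hand":60,"dp":[0,0,2.74],"twist":[0,0,0]},{"hand":60,"dp":[0,0,2.74],"twist":[0,0,0]},{"hand":18,"dp":[0,0,2.74],"twist":[0,0,0]},{"hand":18,"dp":[0,0,2.74],"twist":[0,0,0]},{"hand":18,"dp":[0,0,2.74],"twist":[0,0,0]},{"hand":18,"dp":[0,0,2.74],"twist":[0,0,0]}]}' 80
```

```text
clock: 24.95
position: [0.5533, 0.2286, 0.1513]
eef_rot: [2.063, 2.368, 0.003]
wrist_force: [-2.0, -0.4, 5.6]
finger_gap: 0.0225
grip_force: 77.8
```

```bash
python3 -m crank '{"rows":[{"hand":18,"dp":[0,0,0],"twist":[0,0,0]},{"hand":18,"dp":[0,0,0],"twist":[0,0,0]},{"hand":18,"dp":[0,0,-0.1],"twist":[0,0,0]},{"hand":18,"dp":[0,0,-0.2],"twist":[0,0,0]},{"hand":18,"dp":[0,0,-0.4],"twist":[0,0,0]},{"hand":18,"dp":[0,0,-0.6],"twist":[0,0,0]},{"hand":18,"dp":[0,0,-0.8],"twist":[0,0,0]},{"hand":18,"dp":[0,0,-0.8],"twist":[0,0,0]},{"hand":18,"dp":[0,0,-0.8],"twist":[0,0,0]},{"hand":18,"dp":[0,0,-0.8],"twist":[0,0,0]}]}'
python3 - <<'E'
from h import *
s=ctrl.observe();p=s["position"];print(p.round(4))
for n,b in(("scene",0),("side",.0036)):
    c,im,d=shot(n,"b9%s.png"%n);P=cloud(c,d)[d>0];P[:,2]-=b
    q=P[(np.hypot(P[:,0]-.553,P[:,1]-.228)<.05)&(P[:,2]>.012)&(P[:,2]<.15)]
    print(n,"low",np.percentile(q[:,2],[0,1,3]).round(4))
    for a in(.04,.06,.08,.1,.12):
        w=q[(q[:,2]>a)&(q[:,2]<a+.02)]
        if len(w)>10:print(a,circ(w,.0295))
im=cv2.imread("pics/b9scene.png");cv2.imwrite("pics/b9c.png",cv2.resize(im[100:300,100:340],None,fx=2.5,fy=2.5))
E
```

```text
clock: 26.2
position: [0.5529, 0.2283, 0.1893]
eef_rot: [-2.064, -2.368, 0.001]
wrist_force: [0.2, 0.5, -3.7]
finger_gap: 0.0224
grip_force: 78.0
[0.5529 0.2283 0.1893]
scene low [0.0386 0.0403 0.0438]
0.04 (array([0.5491, 0.2255]), 0.0006, 191)
0.06 (array([0.5494, 0.2255]), 0.0008, 201)
0.08 (array([0.5507, 0.2254]), 0.001, 218)
0.1 (array([0.552 , 0.2258]), 0.0009, 193)
0.12 (array([0.5512, 0.2262]), 0.0008, 225)
side low [0.0374 0.0402 0.0431]
0.04 (array([0.5536, 0.2277]), 0.0012, 102)
0.06 (array([0.5539, 0.2282]), 0.0016, 120)
0.08 (array([0.5535, 0.2296]), 0.0014, 109)
0.1 (array([0.554 , 0.2309]), 0.0016, 96)
0.12 (array([0.5547, 0.2294]), 0.0013, 109)
```

View pics/b9c.png

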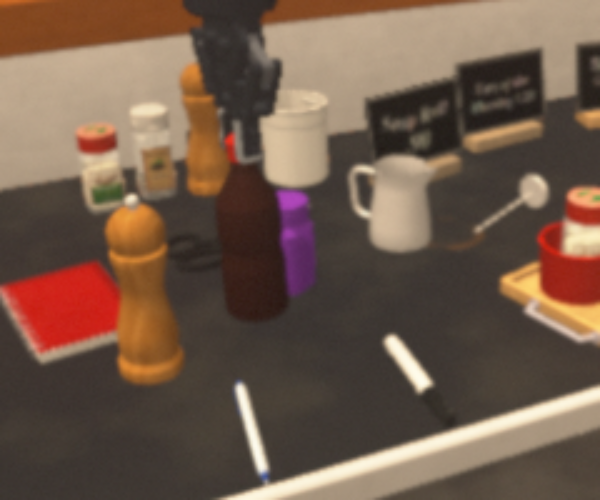

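Scene crop: the bottle hangs straight from the gripper at (250,250), and mill and purple jar are undisturbed. I lift it above the jars and carry it gently.

```bash
python3 -m crank '{"rows":[{"hand":18,"dp":[0,0,-0.3],"twist":[0,0,0]},{"hand":18,"dp":[0,0,-0.7],"twist":[0,0,0]},{"hand":18,"dp":[0,0,-1.2],"twist":[0,0,0]},{"hand":18,"dp":[0,0,-1.7],"twist":[0,0,0]},{"hand":18,"dp":[-0.1,0,-2.1],"twist":[0,0,0]},{"hand":18,"dp":[-0.3,-0.05,-2.3],"twist":[0,0,0]},{"hand":18,"dp":[-0.6,-0.1,-2.3],"twist":[0,0,0]},{"hand":18,"dp":[-1.0,-0.15,-2.3],"twist":[0,0,0]},{"hand":18,"dp":[-1.5,-0.25,-2.3],"twist":[0,0,0]},{"hand":18,"dp":[-2.0,-0.3,-2.3],"twist":[0,0,0]}]}'
python3 -m crank '{"rows":[{"hand":18,"dp":[-0.5,-0.1,0],"twist":[0,0,0]},{"hand":18,"dp":[-1.1,-0.2,0],"twist":[0,0,0]},{"hand":18,"dp":[-1.7,-0.3,0],"twist":[0,0,0]},{"hand":18,"dp":[-2.3,-0.4,0],"twist":[0,0,0]},{"hand":18,"dp":[-2.9,-0.5,0],"twist":[0,0,0]},{"hand":18,"dp":[-3.5,-0.6,0],"twist":[0,0,0]},{"hand":18,"dp":[-4.1,-0.7,0],"twist":[0,0,0]},{"hand":18,"dp":[-4.7,-0.8,0],"twist":[0,0,0]},{"hand":18,"dp":[-5.3,-0.9,0],"twist":[0,0,0]},{"hand":18,"dp":[-5.8,-0.97,0],"twist":[0,0,0]}]}'
python3 - <<'E'
from h import *
s=ctrl.observe();print(s["position"].round(4),togo([.5416,-.2763,.30]))
E
```

```text
clock: 27.55
position: [0.5514, 0.1252, 0.304]
eef_rot: [-2.064, -2.368, 0.002]
wrist_force: [0.4, 0.1, -4.4]
finger_gap: 0.0226
grip_force: 78.4
clock: 28.8
position: [0.5424, -0.1688, 0.304]
eef_rot: [-2.065, -2.367, 0.001]
wrist_force: [0.2, 0.3, -3.5]
finger_gap: 0.0225
grip_force: 78.4
[ 0.5424 -0.1688  0.304 ] [-2.13 -0.31  0.08]
```

```bash
python3 -m crank '{"rows":[{"hand":18,"dp":[-0.5,-0.08,0],"twist":[0,0,0]},{"hand":18,"dp":[-1.0,-0.15,0],"twist":[0,0,0]},{"hand":18,"dp":[-1.4,-0.2,0],"twist":[0,0,0]},{"hand":18,"dp":[-1.75,-0.25,0],"twist":[0,0,0]},{"hand":18,"dp":[-2.0,-0.3,0],"twist":[0,0,0]},{"hand":18,"dp":[-2.15,-0.32,0.1],"twist":[0,0,0]},{"hand":18,"dp":[-2.15,-0.32,0.3],"twist":[0,0,0]},{"hand":18,"dp":[-2.15,-0.32,0.6],"twist":[0,0,0]},{"hand":18,"dp":[-2.15,-0.32,0.8],"twist":[0,0,0]},{"hand":18,"dp":[-2.15,-0.32,0.8],"twist":[0,0,0]}]}'
python3 - <<'E'
from h import *
import time
c,im,d=shot("wrist")  # lets 0.05 s pass
s=ctrl.observe();p=s["position"];print(p.round(4),togo([.5416,-.2763,.168]))
c,im,d=shot("side","b10.png");P=cloud(c,d)[d>0];P[:,2]-=.0036
q=P[(np.hypot(P[:,0]-.54,P[:,1]+.277)<.05)&(P[:,2]>.08)&(P[:,2]<.24)]
print("low",np.percentile(q[:,2],[0,1,3]).round(4))
for a in(.11,.13,.15,.17,.19):
    w=q[(q[:,2]>a)&(q[:,2]<a+.02)]
    if len(w)>10:print(a,circ(w,.0295))
w=P[(np.hypot(P[:,0]-.54,P[:,1]+.277)<.055)&(P[:,2]>.03)&(P[:,2]<.062)];print("cup",circ(w,.0435))
im=cv2.imread("pics/b10.png");cv2.imwrite("pics/b10c.png",cv2.resize(im[130:330,200:380],None,fx=3,fy=3))
E
```

```text
clock: 30.05
position: [0.5421, -0.2747, 0.2638]
eef_rot: [-2.062, -2.368, 0.0]
wrist_force: [-0.6, -0.0, -4.7]
finger_gap: 0.0226
grip_force: 78.4
[ 0.5423 -0.2749  0.2646] [-0.03 -0.02  1.93]
low [0.1127 0.1168 0.1196]
0.11 (array([ 0.5419, -0.2754]), 0.0009, 159)
0.13 (array([ 0.5422, -0.2751]), 0.0008, 220)
0.15 (array([ 0.5422, -0.2744]), 0.001, 234)
0.17 (array([ 0.5422, -0.2722]), 0.0011, 193)
0.19 (array([ 0.5425, -0.2738]), 0.0009, 225)
cup (array([ 0.5439, -0.2737]), 0.002, 772)
```

View pics/b10c.png

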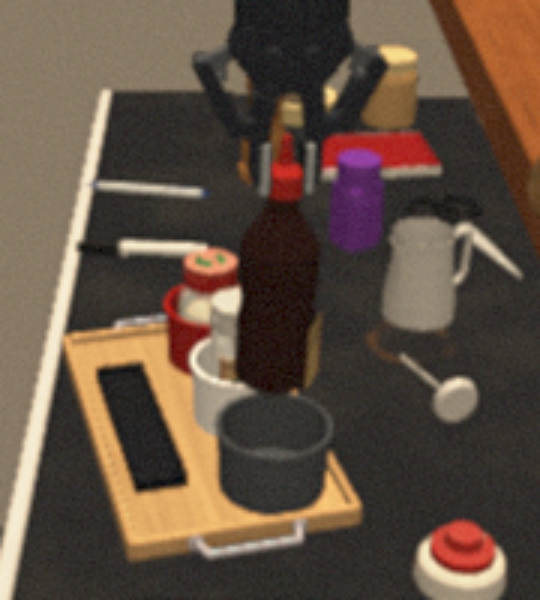

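Side crop: the bottle hangs upright above the steel cup ((270,385) over (275,450)). I lower it.

```bash
python3 -m crank '{"rows":[{"hand":18,"dp":[-0.02,-0.02,0.3],"twist":[0,0,0]},{"hand":18,"dp":[-0.02,-0.02,0.6],"twist":[0,0,0]},{"hand":18,"dp":[-0.02,-0.02,0.9],"twist":[0,0,0]},{"hand":18,"dp":[-0.02,-0.02,1.2],"twist":[0,0,0]},{"hand":18,"dp":[-0.02,-0.02,1.5],"twist":[0,0,0]},{"hand":18,"dp":[-0.02,-0.02,1.7],"twist":[0,0,0]},{"hand":18,"dp":[-0.02,-0.02,1.82],"twist":[0,0,0]},{"hand":18,"dp":[-0.02,-0.02,1.88],"twist":[0,0,0]},{"hand":18,"dp":[-0.02,-0.02,1.9],"twist":[0,0,0]},{"hand":18,"dp":[-0.02,-0.02,1.9],"twist":[0,0,0]}]}'
```

```text
clock: 31.4
position: [0.5417, -0.2766, 0.1702]
eef_rot: [2.063, 2.368, 0.0]
wrist_force: [0.5, -0.7, -4.5]
finger_gap: 0.0222
grip_force: 78.4
```

```bash
python3 -m crank '{"rows":[{"hand":18,"dp":[0,0,0.02],"twist":[0,0,0]},{"hand":18,"dp":[0,0,0.03],"twist":[0,0,0]},{"hand":18,"dp":[0,0,0.04],"twist":[0,0,0]},{"hand":18,"dp":[0,0,0.05],"twist":[0,0,0]},{"hand":18,"dp":[0,0,0.05],"twist":[0,0,0]},{"hand":18,"dp":[0,0,0.05],"twist":[0,0,0]},{"hand":18,"dp":[0,0,0.05],"twist":[0,0,0]},{"hand":18,"dp":[0,0,0.05],"twist":[0,0,0]},{"hand":18,"dp":[0,0,0.05],"twist":[0,0,0]},{"hand":18,"dp":[0,0,0.05],"twist":[0,0,0]}]}'
```

```text
clock: 32.65
position: [0.5415, -0.2765, 0.1673]
eef_rot: [2.064, 2.369, 0.0]
wrist_force: [-0.8, 0.5, -3.3]
finger_gap: 0.0228
grip_force: 78.5
```

Near contact. I go 1.5 mm further.

```bash
python3 -m crank '{"rows":[{"hand":18,"dp":[0,0,0.01],"twist":[0,0,0]},{"hand":18,"dp":[0,0,0.02],"twist":[0,0,0]},{"hand":18,"dp":[0,0,0.03],"twist":[0,0,0]},{"hand":18,"dp":[0,0,0.03],"twist":[0,0,0]},{"hand":18,"dp":[0,0,0.03],"twist":[0,0,0]},{"hand":18,"dp":[0,0,0.03],"twist":[0,0,0]},{"hand":18,"dp":[0,0,0.03],"twist":[0,0,0]},{"hand":18,"dp":[0,0,0.03],"twist":[0,0,0]},{"hand":18,"dp":[0,0,0.03],"twist":[0,0,0]},{"hand":18,"dp":[0,0,0.03],"twist":[0,0,0]}]}'
```

```text
clock: 33.9
position: [0.5418, -0.2767, 0.1673]
eef_rot: [2.062, 2.367, 0.001]
wrist_force: [-2.2, 1.2, 7.5]
finger_gap: 0.0227
grip_force: 80.1
```

```bash
python3 -m crank '{"rows":[{"hand":18,"dp":[0,0,-0.01],"twist":[0,0,0]},{"hand":25,"dp":[0,0,-0.01],"twist":[0,0,0]},{"hand":50,"dp":[0,0,-0.01],"twist":[0,0,0]},{"hand":50,"dp":[0,0,-0.01],"twist":[0,0,0]},{"hand":50,"dp":[0,0,-0.01],"twist":[0,0,0]},{"hand":50,"dp":[0,0,-0.01],"twist":[0,0,0]},{"hand":50,"dp":[0,0,-0.5],"twist":[0,0,0]},{"hand":50,"dp":[0,0,-1.2],"twist":[0,0,0]},{"hand":50,"dp":[0,0,-2.2],"twist":[0,0,0]},{"hand":50,"dp":[0,0,-3.0],"twist":[0,0,0]}]}'
python3 - <<'E'
from h import *
shot("scene")
c,im,d=shot("side","b11.png");P=cloud(c,d)[d>0];P[:,2]-=.0036
q=P[(np.hypot(P[:,0]-.54,P[:,1]+.277)<.05)&(P[:,2]>.07)&(P[:,2]<.24)]
for a in(.07,.09,.11,.165):
    w=q[(q[:,2]>a)&(q[:,2]<a+.02)];print(a,circ(w,.0135 if a>.15 else .0295))
print("top",q[:,2].max())
s=ctrl.observe();r=s["eef_rot"];print(s["position"].round(4),np.degrees(2*np.arctan2(r[1],r[0])),s["joints"].round(2),togo([.42,.1185,.25]))
im=cv2.imread("pics/b11.png");cv2.imwrite("pics/b11c.png",cv2.resize(im[130:330,200:380],None,fx=3,fy=3))
E
```

```text
clock: 35.15
position: [0.5414, -0.2764, 0.3178]
eef_rot: [2.063, 2.368, 0.001]
wrist_force: [0.5, -0.4, -0.4]
finger_gap: 0.0496
grip_force: 0.0
0.07 (array([ 0.5413, -0.2737]), 0.0009, 176)
0.09 (array([ 0.5413, -0.2754]), 0.0008, 193)
0.11 (array([ 0.5415, -0.2741]), 0.0011, 231)
0.165 (array([ 0.5426, -0.275 ]), 0.0009, 115)
top 0.20863087364560504
[ 0.5421 -0.2768  0.3207] 97.86924435962439 [-0.47  0.29  0.59  1.86  0.    0.96] [ 8.17 -1.34  1.37]
```

View pics/b11c.png

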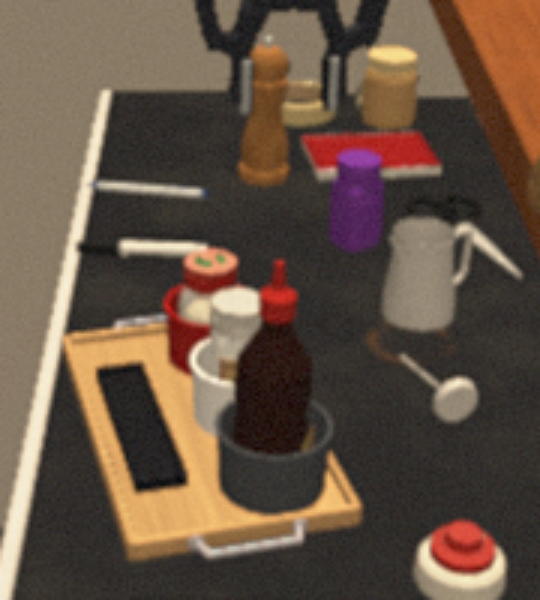

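Side crop: the bottle stands upright in the steel cup at (275,400). Next is the marker at (245,145) in this crop, the pen with the black cap.

```bash
python3 -m crank '{"rows":[{"hand":50,"dp":[8.17,-1.34,0],"twist":[0,0,-9.8]},{"hand":50,"dp":[8.17,-1.34,0],"twist":[0,0,-9.8]},{"hand":50,"dp":[8.17,-1.34,0],"twist":[0,0,-9.8]},{"hand":50,"dp":[8.17,-1.34,0],"twist":[0,0,-9.8]},{"hand":50,"dp":[8.17,-1.34,0.3],"twist":[0,0,-9.8]},{"hand":50,"dp":[8.17,-1.34,0.6],"twist":[0,0,-9.8]},{"hand":50,"dp":[8.17,-1.34,1],"twist":[0,0,-9.8]},{"hand":50,"dp":[8.17,-1.34,1.4],"twist":[0,0,-9.8]},{"hand":50,"dp":[8.17,-1.34,1.4],"twist":[0,0,-9.8]},{"hand":50,"dp":[8.17,-1.34,1.4],"twist":[0,0,-9.8]}]}'
cat >> h.py <<'E'
def pen(P,x=.42,y=.1185,r=.09,lo=.006):
    q=P[(np.hypot(P[:,0]-x,P[:,1]-y)<r)&(P[:,2]>lo)&(P[:,2]<lo+.03)]
    c,(w,l),a=cv2.minAreaRect((q[:,:2]*1000).astype(np.float32))
    if w>l: w,l,a=l,w,a-90
    return np.round(c,1),round(w,1),round(l,1),"axis deg",round((a+90)%180,2),"ztop",np.percentile(q[:,2],95).round(4),len(q)
E
python3 - <<'E'
from h import *
shot("scene")
s=ctrl.observe();p=s["position"];r=s["eef_rot"];print(p.round(4),np.degrees(2*np.arctan2(r[1],r[0]))%360,s["joints"].round(2))
c,im,d=shot("wrist","w12.png");P=cloud(c,d)[d>0];print([ (np.round(k["at"]),round(k["score"],2)) for k in ctrl.recognise("wrist","marker")])
print(pen(P));t=P[(abs(P[:,2])<.01)&(np.hypot(P[:,0]-.44,P[:,1]-.12)<.07)];print(np.median(t[:,2]))
print(togo([.42,.1185,.006]))
E
```

```text
clock: 36.5
position: [0.4195, 0.1187, 0.2465]
eef_rot: [0.105, 3.139, 0.0]
wrist_force: [0.1, 0.4, 1.1]
finger_gap: 0.0499
grip_force: 0.0
[0.4197 0.1186 0.2467] 176.14861629359993 [ 0.28 -0.18 -0.05  1.7  -0.    0.34]
[]
(array([420.2, 122.6]), 15.8, 134.0, 'axis deg', 176.78, 'ztop', np.float64(0.0159), 1291)
-0.00023837264803014012
[-0.   -0.    4.81]
```

View pics/w12.png

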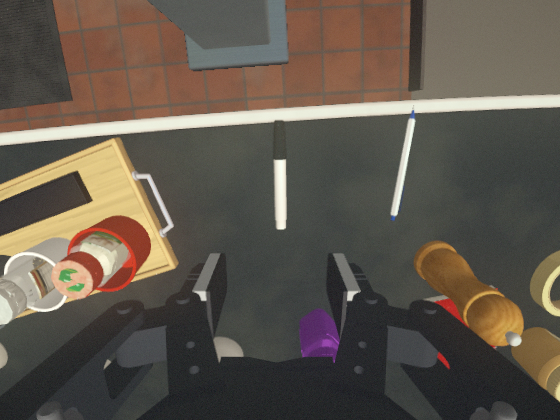

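Wrist view: the marker lies at (175,280) with its black cap towards the edge at (140,280). The biro with blue ends is at (165,403) and not meant. I descend on the marker.

```bash
python3 -m crank '{"rows":[{"hand":50,"dp":[0,0.06,1.0],"twist":[0,0,-0.05]},{"hand":50,"dp":[0,0.06,2.0],"twist":[0,0,-0.05]},{"hand":50,"dp":[0,0.06,3.0],"twist":[0,0,-0.05]},{"hand":50,"dp":[0,0.06,3.8],"twist":[0,0,-0.05]},{"hand":50,"dp":[0,0.06,4.3],"twist":[0,0,-0.05]},{"hand":50,"dp":[0,0.06,4.6],"twist":[0,0,-0.05]},{"hand":50,"dp":[0,0.06,4.7],"twist":[0,0,-0.05]},{"hand":50,"dp":[0,0.06,4.7],"twist":[0,0,-0.05]},{"hand":50,"dp":[0,0.06,4.7],"twist":[0,0,-0.05]},{"hand":50,"dp":[0,0.06,4.7],"twist":[0,0,-0.05]}]}' 40
python3 - <<'E'
from h import *
s=ctrl.observe();p=s["position"];c,im,d=shot("wrist","w13.png");P=cloud(c,d)[d>0]
print(p.round(4),pen(P,.4,.12,.09),togo([.42,.1185,.006]))
E
```

```text
clock: 37.9
position: [0.4199, 0.1221, 0.0115]
eef_rot: [0.091, 3.139, 0.001]
wrist_force: [-0.1, 0.3, -0.7]
finger_gap: 0.05
grip_force: 0.0
[0.4199 0.1221 0.0115] (array([416.8, 123.7]), 69.2, 118.9, 'axis deg', 23.46, 'ztop', np.float64(0.0318), 8313) [-0.01 -0.07  0.11]
```

```bash
python3 -m crank '{"rows":[{"hand":50,"dp":[0,0,0.1],"twist":[0,0,0]},{"hand":50,"dp":[0,0,0.11],"twist":[0,0,0]},{"hand":30,"dp":[0,0,0.11],"twist":[0,0,0]},{"hand":10,"dp":[0,0,0.11],"twist":[0,0,0]},{"hand":10,"dp":[0,0,0.11],"twist":[0,0,0]},{"hand":10,"dp":[0,0,0.11],"twist":[0,0,0]},{"hand":10,"dp":[0,0,0.11],"twist":[0,0,0]},{"hand":10,"dp":[0,0,0.11],"twist":[0,0,0]},{"hand":10,"dp":[0,0,0.11],"twist":[0,0,0]},{"hand":10,"dp":[0,0,0.11],"twist":[0,0,0]}]}' 40
python3 -m crank '{"rows":[{"hand":10,"dp":[0,0,-0.2],"twist":[0,0,0]},{"hand":10,"dp":[0,0,-0.5],"twist":[0,0,0]},{"hand":10,"dp":[0,0,-1],"twist":[0,0,0]},{"hand":10,"dp":[0,0,-1.6],"twist":[0,0,0]},{"hand":10,"dp":[0,0,-2.2],"twist":[0,0,0]},{"hand":10,"dp":[0,0,-2.4],"twist":[0,0,0]},{"hand":10,"dp":[0,0,-2.4],"twist":[0,0,0]},{"hand":10,"dp":[0,0,-2.4],"twist":[0,0,0]},{"hand":10,"dp":[0,0,-2.4],"twist":[0,0,0]},{"hand":10,"dp":[0,0,-2.4],"twist":[0,0,0]}]}'
python3 - <<'E'
from h import *
s=ctrl.observe();p=s["position"];r=s["eef_rot"];print(p.round(4),np.degrees(2*np.arctan2(r[1],r[0]))%360)
for n,b in(("scene",0),("side",.0036)):
    c,im,d=shot(n,"m14%s.png"%n);P=cloud(c,d)[d>0];P[:,2]-=b
    q=P[(abs(P[:,0]-p[0])<.08)&(abs(P[:,1]-p[1])<.03)&(P[:,2]>.06)&(P[:,2]<p[2]+.012)]
    q=q[abs(q[:,0]-p[0])>.02]
    for lo,hi in((-.08,-.05),(-.05,-.02),(.02,.05),(.05,.08)):
        w=q[(q[:,0]-p[0]>lo)&(q[:,0]-p[0]<hi)]
        if len(w)>3: print(n,lo,len(w),(w.mean(0)-p).round(4),"z",(np.percentile(w[:,2],[5,95])-p[2]).round(4))
    print(q[:,0].min()-p[0],q[:,0].max()-p[0])
im=cv2.imread("pics/m14side.png");cv2.imwrite("pics/m14c.png",cv2.resize(im[130:300,180:340],None,fx=3.4,fy=3.4))
print(togo([.4343,-.2077,.13]))
E
```

```text
clock: 39.2
position: [0.4196, 0.1221, 0.0055]
eef_rot: [0.091, 3.14, 0.0]
wrist_force: [0.5, 2.0, 5.2]
finger_gap: 0.0136
grip_force: 39.5
clock: 40.45
position: [0.4192, 0.1219, 0.1247]
eef_rot: [-0.091, -3.139, 0.001]
wrist_force: [0.4, 0.1, -0.7]
finger_gap: 0.0137
grip_force: 38.9
[0.4192 0.1219 0.1247] 176.66712985505094
scene -0.08 62 [-0.0622  0.0039  0.0048] z [-0.0006  0.0087]
scene -0.05 73 [-0.0353  0.0042  0.0067] z [0.0002 0.0101]
scene 0.02 5 [0.0462 0.0029 0.0039] z [0.0005 0.0067]
scene 0.05 11 [0.0561 0.0021 0.0034] z [-0.0006  0.0076]
-0.07060472682284558 0.06396022620272529
side -0.08 20 [-0.0577  0.0003  0.0032] z [-0.0023  0.0082]
side -0.05 56 [-0.0347 -0.0008  0.0047] z [-0.0028  0.0105]
side 0.02 52 [ 0.0362 -0.0052  0.0045] z [-0.0032  0.0097]
side 0.05 31 [ 0.0607 -0.0063  0.0043] z [-0.0018  0.0095]
-0.0641442325673452 0.07020029199939037
[-0.68 -6.56 -0.1 ]
```

View pics/m14c.png

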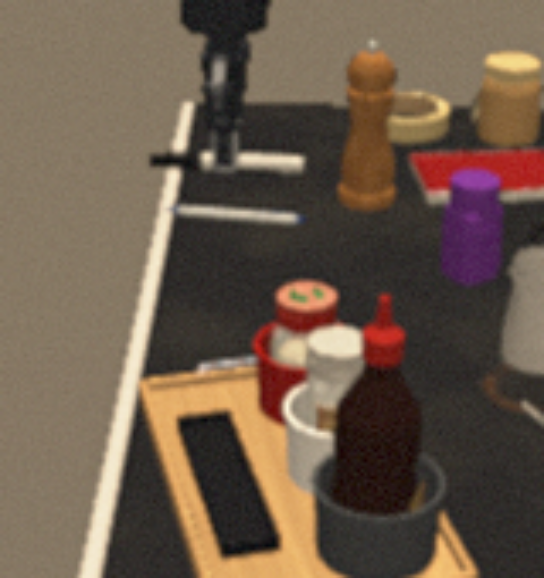

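Side crop: the marker is held level at (160,230) near its middle. I carry it to the pen rest, turning it along the rest.

```bash
python3 -m crank '{"rows":[{"hand":10,"dp":[-0.05,-0.3,-0.6],"twist":[0,0,1]},{"hand":10,"dp":[-0.1,-1.0,-0.8],"twist":[0,0,2.2]},{"hand":10,"dp":[-0.2,-2.0,-0.8],"twist":[0,0,3.4]},{"hand":10,"dp":[-0.3,-3.0,-0.8],"twist":[0,0,4.6]},{"hand":10,"dp":[-0.4,-4.0,-0.8],"twist":[0,0,5.8]},{"hand":10,"dp":[-0.5,-5.0,-0.8],"twist":[0,0,7]},{"hand":10,"dp":[-0.6,-6.0,-0.8],"twist":[0,0,8.2]},{"hand":10,"dp":[-0.68,-6.56,-0.8],"twist":[0,0,8.97]},{"hand":10,"dp":[-0.68,-6.56,-0.8],"twist":[0,0,8.97]},{"hand":10,"dp":[-0.68,-6.56,-0.8],"twist":[0,0,8.97]}]}'
python3 - <<'E'
from h import *
shot("scene");shot("scene")
s=ctrl.observe();p=s["position"];r=s["eef_rot"];print(p.round(4),np.degrees(2*np.arctan2(r[1],r[0]))%360)
print(togo([.4343,-.2077,.034]))
c,im,d=shot("side","m15.png");P=cloud(c,d)[d>0];P[:,2]-=.0036
q=P[(np.hypot(P[:,0]-p[0],P[:,1]-p[1])<.08)&(abs(P[:,2]-p[2]-.004)<.009)];u=np.array([-.257,.966]);t=(q[:,:2]-p[:2])@u;n=(q[:,:2]-p[:2])@np.array([.966,.257])
for lo in(-.08,-.05,.02,.05):
    m=(t>lo)&(t<lo+.03)
    if m.sum()>3:print(lo,m.sum(),n[m].mean().round(4),(q[m][:,2].mean()-p[2]).round(4))
print(t.min(),t.max())
c,im,d=shot("wrist","w15.png")
E
```

```text
clock: 41.8
position: [0.4342, -0.207, 0.1652]
eef_rot: [-1.912, -2.492, -0.0]
wrist_force: [0.2, -0.0, 0.7]
finger_gap: 0.0138
grip_force: 38.9
[ 0.4344 -0.2066  0.1654] 105.02704708417292
[-0.02 -0.01  2.63]
-0.08 55 0.0013 0.0049
-0.05 44 0.0001 0.0071
0.02 9 0.0053 0.0075
-0.07014190808165248 0.04439782729221233
```

View pics/w15.png

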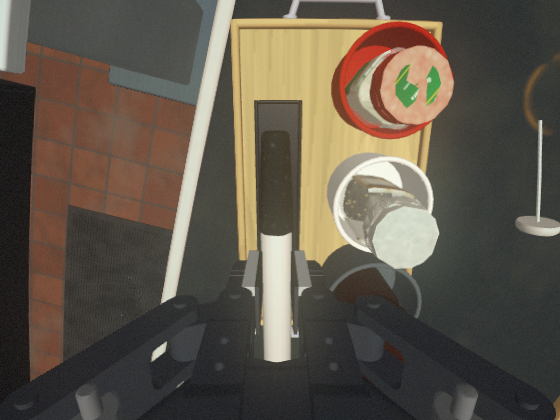

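The pen lies over the rest, parallel to it (pen column 277, rest columns 255–300). That is 16 pictures viewed, over the limit of 14, so from here I check by numbers only.

```bash
python3 -m crank '{"rows":[{"hand":10,"dp":[-0.02,-0.01,0.7],"twist":[0,0,0]},{"hand":10,"dp":[-0.02,-0.01,1.4],"twist":[0,0,0]},{"hand":10,"dp":[-0.02,-0.01,2.0],"twist":[0,0,0]},{"hand":10,"dp":[-0.02,-0.01,2.4],"twist":[0,0,0]},{"hand":10,"dp":[-0.02,-0.01,2.6],"twist":[0,0,0]},{"hand":10,"dp":[-0.02,-0.01,2.7],"twist":[0,0,0]},{"hand":10,"dp":[-0.02,-0.01,2.76],"twist":[0,0,0]},{"hand":10,"dp":[-0.02,-0.01,2.76],"twist":[0,0,0]},{"hand":10,"dp":[-0.02,-0.01,2.76],"twist":[0,0,0]},{"hand":10,"dp":[-0.02,-0.01,2.76],"twist":[0,0,0]}]}'
```

```text
clock: 43.25
position: [0.4343, -0.2087, 0.0276]
eef_rot: [1.914, 2.49, 0.0]
wrist_force: [0.2, 0.1, -0.2]
finger_gap: 0.0133
grip_force: 38.9
```

```bash
python3 -m crank '{"rows":[{"hand":10,"dp":[0,0,0.02],"twist":[0,0,0]},{"hand":10,"dp":[0,0,0.04],"twist":[0,0,0]},{"hand":10,"dp":[0,0,0.06],"twist":[0,0,0]},{"hand":10,"dp":[0,0,0.07],"twist":[0,0,0]},{"hand":10,"dp":[0,0,0.07],"twist":[0,0,0]},{"hand":10,"dp":[0,0,0.07],"twist":[0,0,0]},{"hand":10,"dp":[0,0,0.07],"twist":[0,0,0]},{"hand":10,"dp":[0,0,0.07],"twist":[0,0,0]},{"hand":10,"dp":[0,0,0.07],"twist":[0,0,0]},{"hand":10,"dp":[0,0,0.07],"twist":[0,0,0]}]}'
```

```text
clock: 44.5
position: [0.4341, -0.2085, 0.0238]
eef_rot: [-1.915, -2.491, 0.0]
wrist_force: [0.1, -0.3, -0.9]
finger_gap: 0.0135
grip_force: 38.9
```

```bash
python3 -m crank '{"rows":[{"hand":10,"dp":[0,0,0.02],"twist":[0,0,0]},{"hand":10,"dp":[0,0,0.03],"twist":[0,0,0]},{"hand":10,"dp":[0,0,0.04],"twist":[0,0,0]},{"hand":10,"dp":[0,0,0.04],"twist":[0,0,0]},{"hand":10,"dp":[0,0,0.04],"twist":[0,0,0]},{"hand":10,"dp":[0,0,0.04],"twist":[0,0,0]},{"hand":10,"dp":[0,0,0.04],"twist":[0,0,0]},{"hand":10,"dp":[0,0,0.04],"twist":[0,0,0]},{"hand":10,"dp":[0,0,0.04],"twist":[0,0,0]},{"hand":10,"dp":[0,0,0.04],"twist":[0,0,0]}]}'
```

```text
clock: 45.75
position: [0.4341, -0.2085, 0.0218]
eef_rot: [-1.914, -2.491, 0.0]
wrist_force: [0.4, -0.3, -0.7]
finger_gap: 0.0139
grip_force: 38.9
```

```bash
python3 -m crank '{"rows":[{"hand":10,"dp":[0,0,0.015],"twist":[0,0,0]},{"hand":10,"dp":[0,0,0.025],"twist":[0,0,0]},{"hand":10,"dp":[0,0,0.03],"twist":[0,0,0]},{"hand":10,"dp":[0,0,0.03],"twist":[0,0,0]},{"hand":10,"dp":[0,0,0.03],"twist":[0,0,0]},{"hand":10,"dp":[0,0,0.03],"twist":[0,0,0]},{"hand":10,"dp":[0,0,0.03],"twist":[0,0,0]},{"hand":10,"dp":[0,0,0.03],"twist":[0,0,0]},{"hand":10,"dp":[0,0,0.03],"twist":[0,0,0]},{"hand":10,"dp":[0,0,0.03],"twist":[0,0,0]}]}'
```

```text
clock: 47.0
position: [0.4341, -0.2085, 0.0205]
eef_rot: [1.914, 2.491, 0.0]
wrist_force: [-2.3, 0.9, 5.0]
finger_gap: 0.0133
grip_force: 39.7
```

```bash
python3 -m crank '{"rows":[{"hand":10,"dp":[0,0,-0.01],"twist":[0,0,0]},{"hand":18,"dp":[0,0,-0.01],"twist":[0,0,0]},{"hand":22,"dp":[0,0,-0.01],"twist":[0,0,0]},{"hand":22,"dp":[0,0,-0.03],"twist":[0,0,0]},{"hand":24,"dp":[0,0,-0.1],"twist":[0,0,0]},{"hand":26,"dp":[0,0,-0.2],"twist":[0,0,0]},{"hand":28,"dp":[0,0,-0.6],"twist":[0,0,0]},{"hand":28,"dp":[0,0,-1.6],"twist":[0,0,0]},{"hand":28,"dp":[0,0,-2.8],"twist":[0,0,0]},{"hand":28,"dp":[0,0,-4.0],"twist":[0,0,0]}]}'
python3 -m crank '{"rows":[{"hand":28,"dp":[0,0,-1.2],"twist":[0,0,0]},{"hand":28,"dp":[0,0,-2],"twist":[0,0,0]},{"hand":28,"dp":[0,0,-2],"twist":[0,0,0]},{"hand":28,"dp":[-1,-1,-2],"twist":[0,0,0]},{"hand":28,"dp":[-2,-2,-2],"twist":[0,0,0]},{"hand":28,"dp":[-2,-2,-2],"twist":[0,0,0]},{"hand":28,"dp":[-2,-2,-2],"twist":[0,0,0]},{"hand":28,"dp":[-2,-2,-2],"twist":[0,0,0]},{"hand":28,"dp":[-2,-2,-2],"twist":[0,0,0]},{"hand":28,"dp":[-2,-2,-2],"twist":[0,0,0]}]}'
python3 - <<'E'
from h import *
s=ctrl.observe();print(s["position"].round(4))
u=np.array([-.257,.966]);v=np.array([.966,.257]);o=np.array([.4343,-.2079])
c,im,d=shot("wrist","w17.png");C=cloud(c,d);w17=C[d>0];print("wrist sees rest pts")
def rest(P):
    t=(P[:,:2]-o)@u;n=(P[:,:2]-o)@v;m=(abs(t)<.078)&(abs(n)<.0165)&(P[:,2]>.022)&(P[:,2]<.06)
    if m.sum()>5:
        print(m.sum(),"along",t[m].min().round(4),t[m].max().round(4),"across",np.percentile(n[m],[2,98]).round(4),"z",np.percentile(P[m,2],[50,98]).round(4))
        for a in(-.07,-.035,0,.035):
            k=m&(t>a)&(t<a+.035)
            if k.sum()>2:print("  ",a,k.sum(),n[k].mean().round(4),np.percentile(P[k,2],90).round(4))
rest(w17)
for n,b in(("side",.0036),("scene",0)):
    c,im,d=shot(n,"f17%s.png"%n);P=cloud(c,d)[d>0];P[:,2]-=b;print(n);rest(P)
    for nm,x,y,r,bands in(("cinn",.4916,-.0949,.0235,((.094,.112),)),("cocoa",.5163,-.1856,.0235,((.07,.09),(.1,.122))),("sauce",.54,-.2768,.0295,((.07,.1),(.1,.125))),("mill",.549,.3284,None,((.02,.06),)),):
        q=P[(np.hypot(P[:,0]-x,P[:,1]-y)<.045)&(P[:,2]<.25)];
        if len(q): print(nm,"top",np.percentile(q[:,2],99.5).round(4),[circ(k,r) for k in [q[(q[:,2]>a)&(q[:,2]<b2)] for a,b2 in bands] if len(k)>10])
    for l in("biro","pepper_mill","marker"):print(l,[(np.round(k["at"]),round(k["score"],2)) for k in ctrl.recognise(n,l)[:2]])
E
```

```text
clock: 48.25
position: [0.4336, -0.2085, 0.2224]
eef_rot: [1.915, 2.491, -0.0]
wrist_force: [1.7, -0.8, 0.1]
finger_gap: 0.0277
grip_force: 0.0
clock: 49.5
position: [0.3637, -0.3302, 0.3204]
eef_rot: [1.913, 2.492, 0.0]
wrist_force: [-0.4, 0.3, 0.4]
finger_gap: 0.0281
grip_force: 0.0
[ 0.3637 -0.3302  0.3204]
wrist sees rest pts
1230 along -0.0771 0.0654 across [-0.016   0.0068] z [0.0288 0.0315]
   -0.07 274 -0.0011 0.0305
   -0.035 333 -0.0012 0.0307
   0 343 -0.0019 0.0309
   0.035 277 -0.0027 0.0303
side
229 along -0.0779 0.0712 across [-0.0163  0.008 ] z [0.028  0.0318]
   -0.07 71 -0.0008 0.0302
   -0.035 57 -0.0011 0.0299
   0 57 -0.0019 0.0312
   0.035 39 -0.0033 0.0307
cinn top 0.1149 [(array([ 0.4933, -0.0943]), 0.0015, 139)]
cocoa top 0.126 [(array([ 0.5166, -0.187 ]), 0.0015, 66), (array([ 0.5167, -0.1831]), 0.001, 128)]
sauce top 0.201 [(array([ 0.5413, -0.2743]), 0.0012, 276), (array([ 0.5416, -0.2747]), 0.0007, 252)]
mill top 0.1662 [(array([0.5545, 0.3277, 0.0241]), 0.0016, 169)]
biro [(array([191., 250.]), 0.53)]
pepper_mill []
marker [(array([272., 246.]), 0.73)]
scene
cinn top 0.1134 [(array([ 0.4917, -0.0978]), 0.0012, 139)]
cocoa top 0.1249 [(array([ 0.5052, -0.142 ]), 0.0017, 71), (array([ 0.514, -0.188]), 0.0008, 63)]
sauce top -0.796 []
mill top 0.1666 [(array([0.5497, 0.3284, 0.0245]), 0.0011, 373)]
biro [(array([272., 200.]), 0.51)]
pepper_mill [(array([215., 158.]), 0.65)]
marker []
```

The marker's top is at 31 mm all along the pen, so it lies flat on the rest floor. The jars and bottle stand at their full heights, and the mill and biro are where they were. I hand in.

```bash
python3 -c "
from bench import ctrl
print(ctrl.hand_in())"
```

```text
the job is handed in; nothing more can be done
None
```

I finished and handed in the caddy at about 50 s: cinnamon stands in the red cup, cocoa in the white and sauce in the steel, with the marker flat in the pen rest and the mill and biro unmoved; I viewed 16 pictures, two over the limit of 14.

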